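Colour bottles in order of height

TASK

Line up the four colour bottles from the front of the table (ink bottle, pigment jar, small and large acrylic bottle) on the cork discs of the wooden board in order of height, the tallest on the disc next to the smoked-glass goblet and the shortest on the disc farthest from it. Stand each upright in the middle of its own disc, do not tip any over on the way, and leave the goblet where it stands.

Things in the scene. Friction and masses are not known exactly. Their poses are not given: they have to be found in the camera images.
- ink_bottle_mid (a point): Round brown-black ink bottle with a narrower ribbed cap, the shortest of the four: 45 mm diameter, 70 mm tall with the cap (body straight to about 50 mm, cap 29 mm wide). It stands loose near the front edge of the table, nearest the robot (the bottles by the brush mug and easel at the back edge do not count). The point is on its upright axis, half-way up; z is up, 35 mm above its foot. Grip the body, anywhere from 25 to 45 mm above the foot, in any direction. About 75 g.
- pigment_jar_mid (a point): Round glass pigment jar with a wide black lid, second shortest: 45 mm diameter, 105 mm tall. It stands loose near the front edge of the table, nearest the robot (the bottles by the brush mug and easel at the back edge do not count). The point is on its upright axis, half-way up; z is up, 52.5 mm above its foot. Grip it about 70 mm above the foot (higher than the point) so that the gripper's body clears the lid; any direction. About 110 g.
- small_acrylic_mid (a point): Blue squeeze bottle with a white nozzle, second tallest: 120 mm to the nozzle's tip, body 31 mm (its own x) by 35 mm (its own y) where the fingers hold it. It stands loose near the front edge of the table, nearest the robot (the bottles by the brush mug and easel at the back edge do not count). The point is on its upright axis, half-way up; z is up, 60 mm above its foot. Grip across x or y, about 75 mm above the foot (body solid up to 94 mm). About 100 g.
- large_acrylic_mid (a point): White squeeze bottle with a white nozzle, the tallest: 146 mm to the nozzle's tip, body 35 mm (its own x) by 40 mm (its own y) where the fingers hold it. It stands loose near the front edge of the table, nearest the robot (the bottles by the brush mug and easel at the back edge do not count). The point is on its upright axis, half-way up; z is up, 73 mm above its foot. Grip across x or y, about 100 mm above the foot (body solid up to 116 mm). About 100 g.
- disc_1_top (a point): One of four alike cork discs, 58 mm diameter, in a straight row about 90 mm apart on a flat fixed dark wooden board (350 x 90 mm, 8 mm thick) at mid-table. The point is the centre of the disc's top face, 11 mm above the table; z up. The discs' numbers tell nothing of their order in the row: find it from their positions. Fixed.
- disc_2_top (a point): One of four alike cork discs, 58 mm diameter, in a straight row about 90 mm apart on a flat fixed dark wooden board (350 x 90 mm, 8 mm thick) at mid-table. The point is the centre of the disc's top face, 11 mm above the table; z up. The discs' numbers tell nothing of their order in the row: find it from their positions. Fixed.
- disc_3_top (a point): One of four alike cork discs, 58 mm diameter, in a straight row about 90 mm apart on a flat fixed dark wooden board (350 x 90 mm, 8 mm thick) at mid-table. The point is the centre of the disc's top face, 11 mm above the table; z up. The discs' numbers tell nothing of their order in the row: find it from their positions. Fixed.
- disc_4_top (a point): One of four alike cork discs, 58 mm diameter, in a straight row about 90 mm apart on a flat fixed dark wooden board (350 x 90 mm, 8 mm thick) at mid-table. The point is the centre of the disc's top face, 11 mm above the table; z up. The discs' numbers tell nothing of their order in the row: find it from their positions. Fixed.
- goblet_mid (a point): Small smoked-glass goblet, 46 mm across, 73 mm tall, standing on the table in line with the row, about 100 mm beyond one of its end discs (a 90 mm wide, 48 mm tall roll of tape lies likewise beyond the other end). The point is half-way up. Loose, must stay where it is.
Not all that is in view belongs to the job. Leave any orange or yellow look-alike of the part that bears small_acrylic_mid alone.

How it is judged:
By the outcome, as a careful person would: the job done as asked, in the order asked, and still so for the second after the job is handed in, with the robot touching nothing.
It also fails if it takes over 115 s, if anything falls off the work surface, if the arm or the gripper's body presses on something with over 40 N, if the wrist force passes 120 N, or if a joint passes its speed limit or range.

ROBOT

A 7-joint arm with a two-finger parallel gripper is mounted at the origin on a cart in front of the work surface, level with it; the furniture and walls round the work are solid. World frame = base frame: x ahead of the robot, y to its left, z up, the work surface at z = 0. Lengths are in mm, angles in rad, forces in N, time in s.
With the tool pointing down it reaches from about 400 to 875 mm from the base axis. Payload 6.5 kg.
Tool frame: the origin (TCP) lies at the very end of the fingers, on their centre line; the grasp point (between the pads) lies 19 mm behind it; z points along the fingers, y is the direction in which the jaws open and shut (so a half turn about z gives the same grasp; the last joint's range is limited). The gripper opens to 88 mm and grips with 3 to 60 N. Pads are 18 mm wide; open, the fingers measure 123 mm over their backs; the gripper's body (75 mm by 187 mm) begins 45 mm behind the grasp point.
Start: joints at [-1.358, 0.536, -0.004, 1.538, 0.003, 1.067, -0.071], TCP at [178.877, 624.895, 238.716] pointing down, gripper open.
Joint ranges: [-2.7, 2.7], [-0.37, 2.16], [-1.27, 1.26], [0.24, 2.4], [-1.31, 4.45], [0.19, 1.91], [-2.76, 2.76]. Speed limits (rad/s): [2.39, 2.39, 3.14, 3.14, 3.14, 3.14, 3.14].

INTERFACE

Orientations are given as a unit quaternion [w, x, y, z].
In Python, from workcell import state, optics, job_done gives the robot as it stands.
- The arm moves only by the tool move_arm, never from a script. Its argument "rows" is a list of rows, each an object of numbers: "dx", "dy", "dz": the shift along the tool's x, y, z in mm; "wx", "wy", "wz": the turn, a rotation vector about the tool's x, y, z in rad; "claw": the finger opening in mm, from 0 to 88.1. A call has exactly 10 rows; each row is the pose to reach, as a shift and turn from the pose measured when the call began, along the tool's axes at that moment; what a row does not reach only later rows make up. A row lasts 1/10 s, in which the tool goes at most 50 mm and 8.59 degrees, less where a joint would pass 70% of its speed; a pose out of reach is approached as far as the arm can. A call with a gripper value outside its range is refused whole. The fingers move at their own pace and stop on an object; "force" is the grip in N (left out, the last holds). Time passes only in rows, so rows that repeat a pose let the fingers close, or fill a call up. It gives the time, the measured TCP pose, the force and the opening at its end, in the units of the state.
- state(): the state, without advancing time (a new reading comes with each control period).
- optics.capture(name): name is "scene" or "top"; returns the picture (400x640x3 uint8, red, green, blue); there is no depth.
- optics.camera_model(name): a dict with "intrinsics" (3x3 intrinsics, pixels), "k1" (the pictures are not rectified: a ray, as slopes to the right and down, at radius r is drawn at 1 + k1 r^2 times it, then the intrinsics apply), "rvec" (rotation vector, rad) and "tvec" (3), from world to camera coordinates, as OpenCV has them. Camera axes: x right, y down, z forward; pixel columns grow to the right and rows downward; lengths in mm; the calibration is good to about 2 mm. A picture is of the moment at which its call begins. camera_model takes no time and is no camera call.
- job_done(): hands the job in, once; it reports no verdict.
The state is a dict: "t": time; "q": joint angles; "joint_velocities": joint speeds; "joint_efforts": joint torques, N m; "tcp_pos": TCP position; "tool_rot": TCP orientation; "ft_force": force on the tool from outside, world axes, zero at the start; "torque": the same for the moment, N m; "opening": opening from 0.0 (shut) to 1.0 (fully open).
Only numpy, scipy, OpenCV 4.12 (cv2) and the standard library are available. Lean on these libraries where they do the work, as an engineer would, in place of code of your own. Each camera call takes 0.05 s, during which the arm holds its last target.

## Working session

There is one attempt and no reset: what is moved stays moved. The work goes in short steps, Python scripts to look and compute and a tool call to move; the robot and the scene stay as the last step left them, time stands still between calls to the robot, and variables do not carry over. Pictures are saved under pics/ and viewed, and the job is handed in when it is done.

Besides the shell and the picture viewer there is one more tool, called after "Request:" by a JSON object that holds its "name" and its "arguments", one argument or row to a line. move_arm: Moves the arm, as the interface text tells. Its arguments: {"type":"object","properties":{"rows":{"type":"array"},"force":{"type":"number"}},"required":["rows"]}

```bash
ls; mkdir -p pics
cat > h.py <<'E'
import numpy as np, cv2
from workcell import state, optics, job_done
def cam(n):
    m=optics.camera_model(n); K=np.array(m["intrinsics"],float); R,_=cv2.Rodrigues(np.array(m["rvec"],float)); t=np.array(m["tvec"],float)
    return K,float(m["k1"]),R,t
def ray(n,u,v):
    K,k1,R,t=cam(n)
    d=np.array([k1,0,0,0],float)
    # distortion: 1+k1 r^2
    p=cv2.undistortPoints(np.array([[[u,v]]],float),K,d,None,None,).ravel() 
    D=R.T@np.array([p[0],p[1],1.]); C=-R.T@t
    return C,D/np.linalg.norm(D)
def onz(n,u,v,z):
    C,D=ray(n,u,v); return C+D*(z-C[2])/D[2]
def proj(n,P):
    K,k1,R,t=cam(n); P=np.array(P,float).reshape(-1,1,3)
    return cv2.projectPoints(P,cv2.Rodrigues(R)[0],t,K,np.array([k1,0,0,0.]))[0].reshape(-1,2)
def tri(a,b):
    (C1,D1),(C2,D2)=a,b
    s=np.linalg.lstsq(np.c_[D1,-D2],C2-C1,rcond=None)[0]
    p,q=C1+s[0]*D1,C2+s[1]*D2
    return (p+q)/2,np.linalg.norm(p-q)
def snap(n,f):
    im=optics.capture(n); cv2.imwrite('pics/'+f,im[:,:,::-1]); return im
E
python3 - <<'E'
from h import *
s=state();print(s)
for n in("scene","top"):
    snap(n,n+'0.png');K,k,R,t=cam(n);print(n,K.tolist(),k,(-R.T@t).round(1),R.round(3).tolist())
E
```

```text
pics
{'t': 0.0, 'q': array([-1.35818278,  0.53718175, -0.00442617,  1.53883572,  0.00263337,
        1.06727652, -0.07119393]), 'joint_velocities': array([ 0.00093522,  0.00197894, -0.00036322, -0.00067755,  0.001575  ,
        0.00050274, -0.00036787]), 'joint_efforts': array([ 7.46003952e-04, -5.70987511e+01,  9.90632549e-01, -2.51608747e+01,
       -5.64269337e-02,  1.79527601e-02,  1.55261755e-04]), 'tcp_pos': array([178.75829152, 624.31923196, 237.8436805 ]), 'tool_rot': array([-3.80775052e-05,  1.38914347e-01,  9.90304037e-01, -8.47179030e-04]), 'ft_force': array([-0.17648357, -0.95426621, -0.11436097]), 'torque': array([-0.00353189,  0.00256988,  0.03971831]), 'opening': 0.9998207792695099}
scene [[389.460802948916, 0.0, 322.1402909591517], [0.0, 389.460802948916, 201.40811510606818], [0.0, 0.0, 1.0]] -0.03369503056153258 [ 174.5 -595.9  646.2] [[0.884, -0.467, 0.018], [-0.268, -0.538, -0.799], [0.383, 0.701, -0.601]]
top [[520.8044005519657, 0.0, 323.6375188449247], [0.0, 520.8044005519657, 201.31830868337383], [0.0, 0.0, 1.0]] -0.14698608297101798 [ 204.9   61.3 1506.9] [[-0.031, -0.999, 0.007], [-0.977, 0.029, -0.213], [0.213, -0.014, -0.977]]
```

View pics/scene0.png

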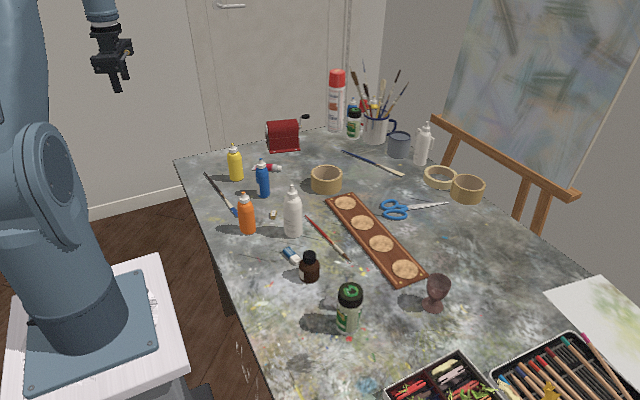

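View pics/top0.png

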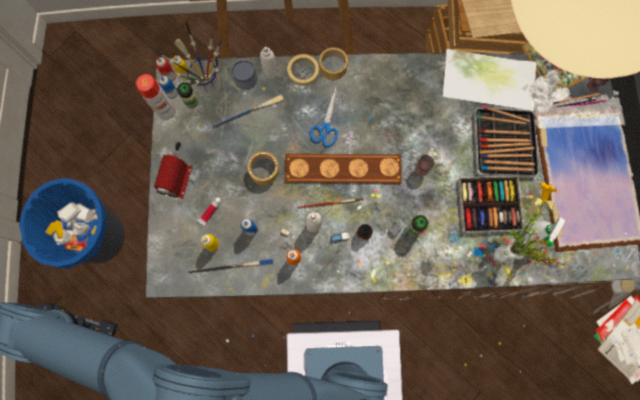

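The front candidates in the top picture are:
- yellow bottle (208,242)
- blue bottle (248,227)
- white bottle (313,220)
- orange bottle (292,257)
- ink bottle (365,231)
- green pigment jar (418,223)

The white bottle at (266,55) and the green one at (187,95) stand at the back edge, so they don't count. The goblet is at (425,165), beyond the right-hand end of the board. I'll check all of this in an enlarged crop.

Run:
```python
import cv2
a=cv2.imread('pics/top0.png');cv2.imwrite('pics/topc.png',cv2.resize(a[145:275,190:450],None,fx=3,fy=3,interpolation=cv2.INTER_CUBIC))
a=cv2.imread('pics/scene0.png');cv2.imwrite('pics/scenec.png',cv2.resize(a[140:345,215:480],None,fx=2.9,fy=2.9,interpolation=cv2.INTER_CUBIC))
```

```text
(no output)
```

View pics/topc.png

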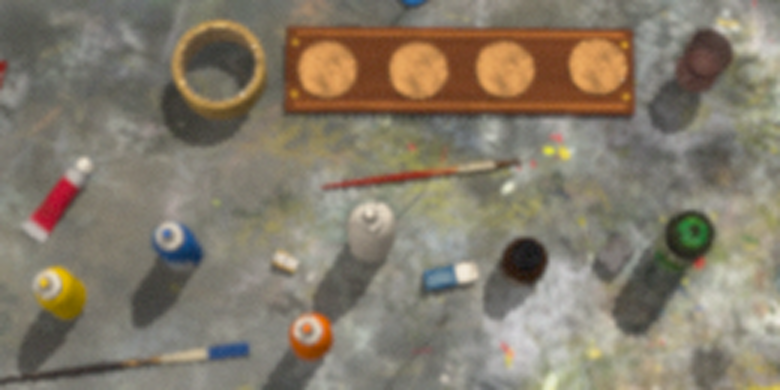

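View pics/scenec.png

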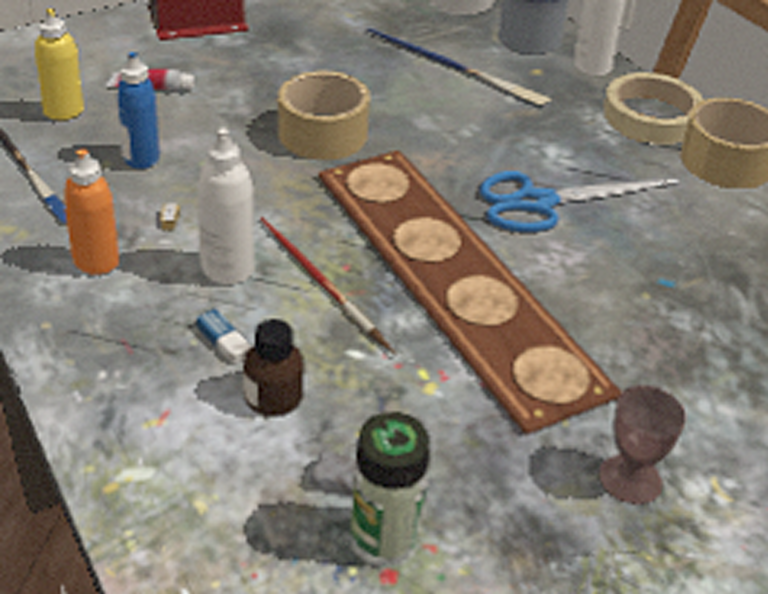

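The crop confirms the four bottles. Blue (248,227) has the white nozzle and is the small acrylic; yellow and orange are look-alikes and stay put. White (313,220) is the large acrylic, ink is (365,231), and the green-lidded jar is (418,223). The goblet is beyond the right-hand disc. Next I'll measure.

```bash
cat > meas.py <<'E'
from h import *
T=cv2.imread('pics/top0.png');S=cv2.imread('pics/scene0.png')
def blobs(im,lo,hi,roi,minA=30):
    h=cv2.cvtColor(im,cv2.COLOR_BGR2HSV);m=cv2.inRange(h,np.array(lo),np.array(hi));k=np.zeros_like(m);x0,y0,x1,y1=roi;k[y0:y1,x0:x1]=m[y0:y1,x0:x1]
    cs,_=cv2.findContours(k,cv2.RETR_EXTERNAL,cv2.CHAIN_APPROX_NONE)
    return [c for c in cs if cv2.contourArea(c)>minA]
if __name__=='__main__':
    d={}
    for n,im,roi in(("top",T,(285,150,402,186)),("scene",S,(325,190,432,290))):
        cs=blobs(im,(8,40,150),(25,190,255),roi,90)
        d[n]=[]
        for c in cs:
            e=cv2.fitEllipse(c);P=onz(n,*e[0],11)
            b=np.array([onz(n,*p[0],11) for p in c.astype(float)])
            (cx,cy),r=cv2.minEnclosingCircle(b[:,:2].astype(np.float32))
            d[n].append((P[1],e[0],P));print(n,np.round(e[0],1),P.round(1),'circ',round(cx,1),round(cy,1),round(2*r,1))
        d[n].sort(key=lambda a:a[0])
    for a,b in zip(d['top'],d['scene']):
        p,g=tri(ray('top',*a[1]),ray('scene',*b[1]));print('tri',p.round(1),round(g,1))
E
python3 meas.py
python3 - <<'E'
import cv2
a=cv2.imread('pics/top0.png');b=cv2.imread('pics/scene0.png')
import numpy as np
def tile(im,c,w,h,f):
    x,y=c;t=cv2.resize(im[y-h:y+h,x-w:x+w],None,fx=f,fy=f,interpolation=cv2.INTER_NEAREST)
    for i in range(0,2*w,10):cv2.putText(t,str(x-w+i),(i*f,8),0,.3,(0,0,255),1);cv2.line(t,(i*f,0),(i*f,4),(0,0,255),1)
    for i in range(0,2*h,10):cv2.putText(t,str(y-h+i),(0,i*f+4),0,.3,(0,255,255),1)
    return t
top=np.hstack([tile(a,c,14,20,7) for c in((248,228),(315,222),(365,232),(418,225))])
sc=np.hstack([tile(b,c,16,36,6) for c in((263,180),(292,208),(309,262),(349,308))])
cv2.imwrite('pics/t1.png',top);cv2.imwrite('pics/t2.png',sc);print(top.shape,sc.shape)
E
```

```text
top [357.9 167.6] [631.1 -65.4  11. ] circ 632.1 -65.1 60.2
top [329.  167.9] [632.5  21.   11. ] circ 632.8 20.8 59.9
top [298.6 167.6] [635.9 111.6  11. ] circ 635.4 111.9 59.2
top [381.8 164.1] [ 639.9 -137.8   11. ] circ 645.2 -130.1 121.3
scene [380.9 243. ] [627.7 -63.3  11. ] circ 627.8 -63.1 59.3
scene [362.  222.1] [629.   22.7  11. ] circ 628.9 23.0 58.7
scene [359.4 236.4] [594.2 -20.3  11. ] circ 596.4 -16.5 332.4
scene [344.9 202.4] [632.5 113.9  11. ] circ 632.2 114.3 59.2
scene [518.6 349.2] [ 691.4 -415.6   11. ] circ 646.3 -23.2 326.8
tri [ 792.7 -265.  -234.6] 239.8
tri [628.9 -64.5  12.1] 3.8
tri [637.2  23.2 -38.4] 19.3
tri [674.8 108.7 -74.7] 29.6
(280, 784, 3) (432, 768, 3)
```

View pics/t1.png

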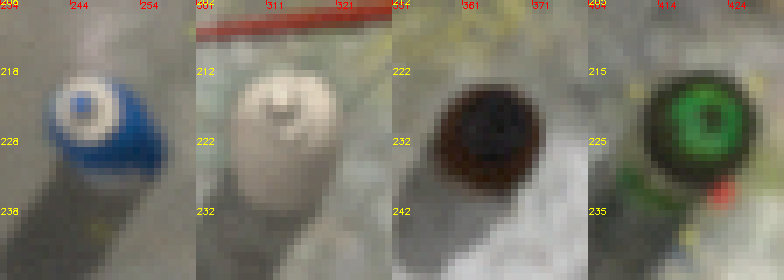

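View pics/t2.png

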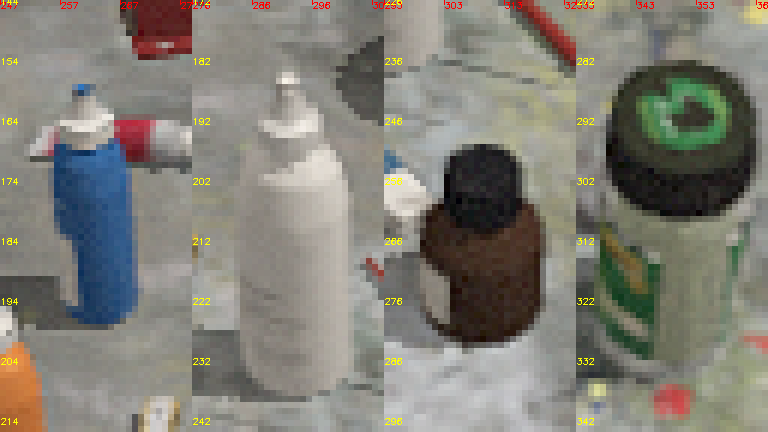

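Run:
```python
from h import *
from meas import *
pk={'blue':((245.4,222.2),(260.2,157.8),120),'white':((312.9,216.5),(291.5,183.8),146),'ink':((364.9,228),(308.8,253.5),70),'jar':((420.9,221.6),(350.2,290.7),105)}
for k,(a,b,z) in pk.items():
    p,g=tri(ray('top',*a),ray('scene',*b))
    print(k,'tri',p.round(1),'gap',round(g,1),'top@z',onz('top',*a,z).round(1)[:2],'scene@z',onz('scene',*b,z).round(1)[:2])
# foot outlines: 2D body silhouettes in scene
for n,im,roi in(("top",T,(377,152,400,178)),("scene",S,(388,255,425,285)),("top",T,(344,154,371,182)),("scene",S,(365,230,396,255)),("top",T,(316,154,343,182)),("scene",S,(348,210,376,234)),("top",T,(286,154,311,182)),("scene",S,(332,193,358,212))):
    for c in blobs(im,(8,40,120),(25,175,255),roi,90):
        e=cv2.fitEllipse(cv2.convexHull(c));P=onz(n,*e[0],11);b=np.array([onz(n,*p[0],11) for p in c.astype(float)]);(cx,cy),r=cv2.minEnclosingCircle(b[:,:2].astype(np.float32))
        print(n,np.round(e[0],1),P.round(1),'circ',round(cx,1),round(cy,1),round(2*r,1))
# project expected model check: axis foot/top projections
```

```text
blue tri [453.4 255.2 122.6] gap 3.1 top@z [455.5 255.2] scene@z [453.2 259.5]
white tri [460.   71.8 150.2] gap 0.5 top@z [461.   71.8] scene@z [462.1  77.5]
ink tri [435.3 -71.3  69.8] gap 6.1 top@z [438.3 -72.1] scene@z [432.1 -71.1]
jar tri [ 442.2 -222.6  107.9] gap 5.9 top@z [ 445.5 -224.3] scene@z [ 440.6 -220. ]
top [388.3 166.8] [ 631.  -156.6   11. ] circ 633.3 -156.5 71.1
scene [404.1 269.7] [ 624.2 -158.5   11. ] circ 623.1 -155.2 100.0
top [358.3 167.1] [632.4 -66.6  11. ] circ 633.4 -65.4 73.9
scene [379.7 242. ] [627.  -59.3  11. ] circ 628.2 -58.0 99.1
top [329.4 167.8] [632.8  19.8  11. ] circ 633.6 19.9 70.4
scene [360.1 220.6] [627.9  30.   11. ] circ 629.6 27.0 101.8
top [299. 168.] [634.8 110.4  11. ] circ 634.0 106.6 76.2
scene [343.8 201.5] [631.9 118.7  11. ] circ 634.9 116.0 97.9
```

Run:
```python
from h import *
from meas import *
for n,im,roi in(("top",T,(379,154,398,175)),("scene",S,(390,257,422,281))):
    h=cv2.cvtColor(im,cv2.COLOR_BGR2HSV);print(h[164 if n=='top' else 268, 388 if n=='top' else 405])
    for lo in((8,40,150),(8,40,165),(8,40,180)):
      for c in blobs(im,lo,(25,190,255),roi,90):
        e=cv2.fitEllipse(cv2.convexHull(c));P=onz(n,*e[0],11);b=np.array([onz(n,*p[0],11) for p in c.astype(float)]);(cx,cy),r=cv2.minEnclosingCircle(b[:,:2].astype(np.float32))
        print(n,np.round(e[0],1),P.round(1),'circ',round(cx,1),round(cy,1),round(2*r,1))
B={'blue':(455,257.5,33,94,120),'white':(462,74.5,38,116,146),'ink':(435,-71.5,45,50,70),'jar':(443,-222.5,45,105,105)}
D=[(629.4,-64.4),(630.8,21.9),(634.2,112.8),(628.5,-156)]
t=np.linspace(0,6.283,60)
def ci(x,y,d,z): return np.c_[x+d/2*np.cos(t),y+d/2*np.sin(t),0*t+z]
for n,im,roi,f in(("top",T,(235,150,435,245),4),("scene",S,(240,140,440,345),3)):
    x0,y0,x1,y1=roi;o=cv2.resize(im[y0:y1,x0:x1],None,fx=f,fy=f,interpolation=cv2.INTER_CUBIC)
    for x,y,d,zb,zt in B.values():
        for z,dd in((0,d),(zb,d),(zt,4)):
            p=((proj(n,ci(x,y,dd,z))-[x0,y0]+.5)*f).astype(int);cv2.polylines(o,[p],True,(0,255,255),1)
    for x,y in D:
        p=((proj(n,ci(x,y,58,11))-[x0,y0]+.5)*f).astype(int);cv2.polylines(o,[p],True,(255,0,0),1)
    cv2.imwrite(f'pics/ov_{n}.png',o)
```

```text
[ 15 153 204]
top [388.4 162.5] [ 644.3 -157.8   11. ] circ 640.1 -157.3 73.6
top [387.9 162.8] [ 643.4 -156.3   11. ] circ 639.9 -155.8 71.7
top [388.7 166.7] [ 631.4 -158.1   11. ] circ 632.5 -158.3 56.6
[ 16  93 194]
scene [406.7 267.3] [ 633.7 -155.2   11. ] circ 633.9 -153.2 69.6
scene [406.6 267.4] [ 633.4 -155.4   11. ] circ 633.0 -152.5 68.1
scene [404.6 268.7] [ 627.1 -156.3   11. ] circ 627.2 -155.9 56.7
```

View pics/ov_top.png

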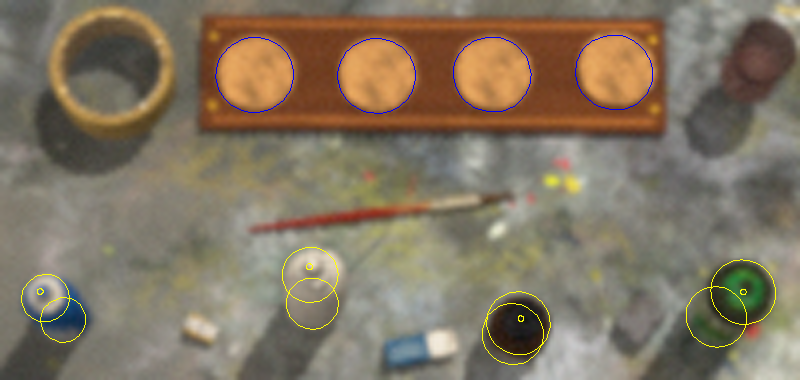

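View pics/ov_scene.png

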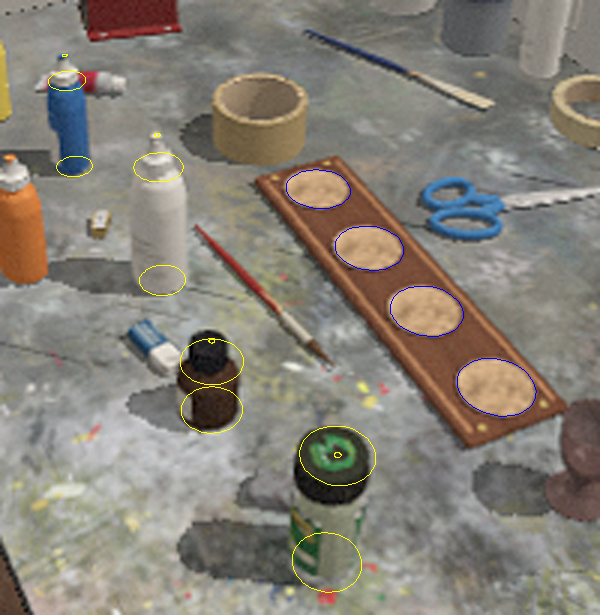

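Heights agree with the text: triangulated tips are at 122.6, 150.2, 69.8 and 107.9 mm. The overlay also fits in both views. By disc y, the placing is:
- white on D (y −157, beside the goblet)
- blue on A (−64)
- jar on B (22)
- ink on C (113)

I'll keep the jaws along world x throughout. First I'll go above the white bottle.

Request:
{"name": "move_arm", "arguments": {
  "rows": [
    {"dx":-14,"dy":-15,"wz":0.04,"claw":88},
    {"dx":-42,"dy":-45,"wz":0.13,"claw":88},
    {"dx":-80,"dy":-85,"wz":0.24,"claw":88},
    {"dx":-114,"dy":-122,"wz":0.35,"claw":88},
    {"dx":-148,"dy":-158,"wz":0.46,"claw":88},
    {"dx":-182,"dy":-194,"wz":0.57,"claw":88},
    {"dx":-216,"dy":-230,"wz":0.68,"claw":88},
    {"dx":-250,"dy":-266,"wz":0.79,"claw":88},
    {"dx":-275,"dy":-293,"wz":0.88,"claw":88},
    {"dx":-290,"dy":-309,"wz":0.92,"claw":88}
  ],
  "force": 15
}}

```text
invalid input
```

```bash
cat > go.py <<'E'
import sys
from h import *
from scipy.spatial.transform import Rotation as Ro
# usage: go.py x y z : world TCP target, jaws along x (x_tool=+Y,y_tool=+X,z=-Z)
s=state();p=np.array(s['tcp_pos']);w,x,y,z=s['tool_rot'];R=Ro.from_quat([x,y,z,w])
Rt=Ro.from_matrix(np.array([[0,1,0],[1,0,0],[0,0,-1.]]))
t=np.array([float(a) for a in sys.argv[1:4]])
print('t',round(s['t'],2),'tcp',p.round(1),'d',R.inv().apply(t-p).round(1),'w',(R.inv()*Rt).as_rotvec().round(3),'open',round(s['opening']*88.1,1),'F',np.round(s['ft_force'],1),'q7',round(s['q'][6],2))
E
python3 go.py 462 74 238
```

```text
t 0.1 tcp [178.7 624.4 237.9] d [-423.7 -451.2    0.7] w [-1.000e-03  1.000e-03  1.292e+00] open 88.4 F [ 0.3 -0.1  0.5] q7 -0.07
```

Request:
{"name": "move_arm", "arguments": {
  "rows": [
    {"dx":-14,"dy":-15,"dz":0,"wx":0,"wy":0,"wz":0.04,"claw":88},
    {"dx":-42,"dy":-45,"dz":0,"wx":0,"wy":0,"wz":0.13,"claw":88},
    {"dx":-80,"dy":-85,"dz":0,"wx":0,"wy":0,"wz":0.24,"claw":88},
    {"dx":-114,"dy":-122,"dz":0,"wx":0,"wy":0,"wz":0.35,"claw":88},
    {"dx":-148,"dy":-158,"dz":0,"wx":0,"wy":0,"wz":0.46,"claw":88},
    {"dx":-182,"dy":-194,"dz":0,"wx":0,"wy":0,"wz":0.57,"claw":88},
    {"dx":-216,"dy":-230,"dz":0,"wx":0,"wy":0,"wz":0.68,"claw":88},
    {"dx":-250,"dy":-266,"dz":0,"wx":0,"wy":0,"wz":0.79,"claw":88},
    {"dx":-275,"dy":-293,"dz":0,"wx":0,"wy":0,"wz":0.88,"claw":88},
    {"dx":-290,"dy":-309,"dz":0,"wx":0,"wy":0,"wz":0.92,"claw":88}
  ],
  "force": 15
}}

```text
t: 1.1
tcp_pos: [373.6, 244.2, 238.4]
tool_rot: [0.0, 0.567, 0.824, -0.001]
ft_force: [0.1, -0.3, 0.5]
opening: 1.003
```

```bash
python3 go.py 462 74 238
```

```text
t 1.1 tcp [373.6 244.2 238.4] d [-190.6   21.7    0.7] w [-0.001  0.002  0.366] open 88.4 F [ 0.1 -0.3  0.5] q7 -0.24
```

Request:
{"name": "move_arm", "arguments": {
  "rows": [
    {"dx":-12,"dy":1,"dz":0,"wx":0,"wy":0,"wz":0.03,"claw":88},
    {"dx":-40,"dy":4,"dz":0,"wx":0,"wy":0,"wz":0.08,"claw":88},
    {"dx":-75,"dy":8,"dz":0,"wx":0,"wy":0,"wz":0.15,"claw":88},
    {"dx":-110,"dy":12,"dz":0,"wx":0,"wy":0,"wz":0.22,"claw":88},
    {"dx":-145,"dy":16,"dz":0,"wx":0,"wy":0,"wz":0.28,"claw":88},
    {"dx":-172,"dy":20,"dz":0,"wx":0,"wy":0,"wz":0.33,"claw":88},
    {"dx":-186,"dy":21,"dz":0,"wx":0,"wy":0,"wz":0.36,"claw":88},
    {"dx":-190.5,"dy":21.5,"dz":0,"wx":0,"wy":0,"wz":0.366,"claw":88},
    {"dx":-190.5,"dy":21.5,"dz":0,"wx":0,"wy":0,"wz":0.366,"claw":88},
    {"dx":-190.5,"dy":21.5,"dz":0,"wx":0,"wy":0,"wz":0.366,"claw":88}
  ]
}}

```text
t: 2.1
tcp_pos: [461.2, 75.6, 238.5]
tool_rot: [0.0, 0.706, 0.708, -0.001]
ft_force: [-0.1, -0.2, -0.7]
opening: 1.001
```

```bash
python3 go.py 462 74 85
python3 - <<'E'
from h import *
a=snap('top','top1.png');b=snap('scene','scene1.png')
o=np.hstack([cv2.resize(a[180:260,260:370],(440,320)),cv2.resize(b[130:250,230:350],(320,320))])
cv2.imwrite('pics/c1.png',o[:,:,::-1])
E
```

```text
t 2.1 tcp [461.2  75.6 238.5] d [ -1.3   1.  153.5] w [-0.001  0.002  0.003] open 88.2 F [-0.1 -0.2 -0.7] q7 -0.11
```

View pics/c1.png

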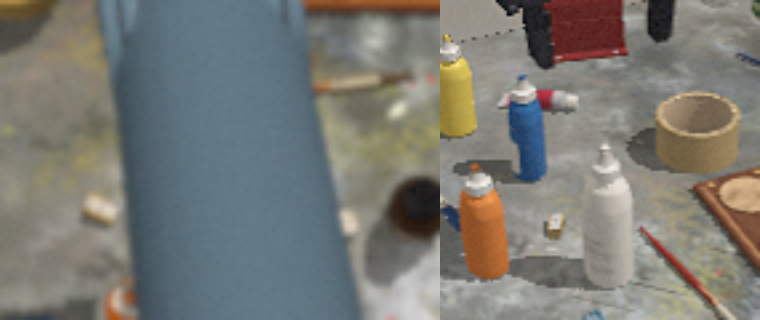

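The top view is blocked by the arm. The scene view shows the fingers above the white bottle, astride it along x. Next I'll descend.

Request:
{"name": "move_arm", "arguments": {
  "rows": [
    {"dx":0,"dy":1,"dz":10,"wx":0,"wy":0,"wz":0,"claw":88},
    {"dx":-1,"dy":1,"dz":30,"wx":0,"wy":0,"wz":0,"claw":88},
    {"dx":-1,"dy":1,"dz":50,"wx":0,"wy":0,"wz":0,"claw":88},
    {"dx":-1,"dy":1,"dz":70,"wx":0,"wy":0,"wz":0,"claw":88},
    {"dx":-1,"dy":1,"dz":90,"wx":0,"wy":0,"wz":0,"claw":88},
    {"dx":-1,"dy":1,"dz":110,"wx":0,"wy":0,"wz":0,"claw":88},
    {"dx":-1,"dy":1,"dz":128,"wx":0,"wy":0,"wz":0,"claw":88},
    {"dx":-1,"dy":1,"dz":142,"wx":0,"wy":0,"wz":0,"claw":88},
    {"dx":-1,"dy":1,"dz":150,"wx":0,"wy":0,"wz":0,"claw":88},
    {"dx":-1,"dy":1,"dz":153,"wx":0,"wy":0,"wz":0,"claw":88}
  ]
}}

```text
t: 3.2
tcp_pos: [461.5, 74.2, 84.7]
tool_rot: [-0.0, 0.706, 0.708, -0.002]
ft_force: [0.4, 0.2, 1.3]
opening: 0.998
```

```bash
python3 go.py 462 74 85
cat > look.py <<'E'
import sys
from h import *
n=sys.argv[1];x0,y0,x1,y1=map(int,sys.argv[2:6]);f=int(sys.argv[6])
a=snap(n,'f_'+sys.argv[7]);cv2.imwrite('pics/'+sys.argv[7],cv2.resize(a[y0:y1,x0:x1,::-1],None,fx=f,fy=f,interpolation=cv2.INTER_CUBIC))
E
python3 look.py scene 220 120 380 260 4 w2.png
```

```text
t 3.2 tcp [461.5  74.2  84.7] d [-0.2  0.5 -0.3] w [-0.002  0.002  0.003] open 87.9 F [0.4 0.2 1.3] q7 0.07
```

View pics/w2.png

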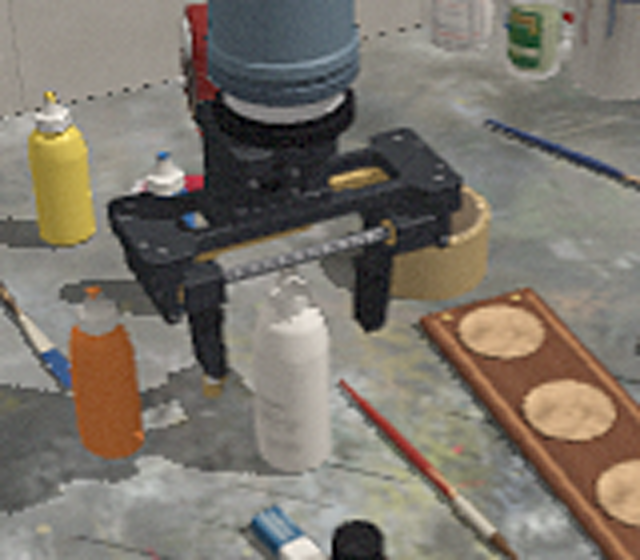

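The white bottle stands between the two fingers, well clear of both. Next I'll close.

Request:
{"name": "move_arm", "arguments": {
  "rows": [
    {"dx":0,"dy":0,"dz":0,"wx":0,"wy":0,"wz":0,"claw":70},
    {"dx":0,"dy":0,"dz":0,"wx":0,"wy":0,"wz":0,"claw":60},
    {"dx":0,"dy":0,"dz":0,"wx":0,"wy":0,"wz":0,"claw":50},
    {"dx":0,"dy":0,"dz":0,"wx":0,"wy":0,"wz":0,"claw":44},
    {"dx":0,"dy":0,"dz":0,"wx":0,"wy":0,"wz":0,"claw":40},
    {"dx":0,"dy":0,"dz":0,"wx":0,"wy":0,"wz":0,"claw":36},
    {"dx":0,"dy":0,"dz":0,"wx":0,"wy":0,"wz":0,"claw":30},
    {"dx":0,"dy":0,"dz":0,"wx":0,"wy":0,"wz":0,"claw":25},
    {"dx":0,"dy":0,"dz":0,"wx":0,"wy":0,"wz":0,"claw":20},
    {"dx":0,"dy":0,"dz":0,"wx":0,"wy":0,"wz":0,"claw":20}
  ],
  "force": 15
}}

```text
t: 4.25
tcp_pos: [461.7, 74.2, 85.0]
tool_rot: [0.0, 0.706, 0.708, -0.001]
ft_force: [-1.6, 0.8, 4.6]
opening: 0.556
```

```bash
python3 go.py 629 -157 96
```

```text
t 4.25 tcp [461.7  74.2  85. ] d [-231.7  166.7  -10.9] w [-0.002  0.002  0.003] open 49.0 F [-1.6  0.8  4.6] q7 0.07
```

Request:
{"name": "move_arm", "arguments": {
  "rows": [
    {"dx":0,"dy":0,"dz":0,"wx":0,"wy":0,"wz":0,"claw":20},
    {"dx":0,"dy":0,"dz":0,"wx":0,"wy":0,"wz":0,"claw":20},
    {"dx":0,"dy":0,"dz":0,"wx":0,"wy":0,"wz":0,"claw":20},
    {"dx":0,"dy":0,"dz":0,"wx":0,"wy":0,"wz":0,"claw":20},
    {"dx":0,"dy":0,"dz":0,"wx":0,"wy":0,"wz":0,"claw":20},
    {"dx":0,"dy":0,"dz":0,"wx":0,"wy":0,"wz":0,"claw":20},
    {"dx":0,"dy":0,"dz":0,"wx":0,"wy":0,"wz":0,"claw":20},
    {"dx":0,"dy":0,"dz":0,"wx":0,"wy":0,"wz":0,"claw":20},
    {"dx":0,"dy":0,"dz":0,"wx":0,"wy":0,"wz":0,"claw":20},
    {"dx":0,"dy":0,"dz":0,"wx":0,"wy":0,"wz":0,"claw":20}
  ]
}}

```text
t: 5.25
tcp_pos: [461.7, 74.2, 85.0]
tool_rot: [0.0, 0.706, 0.708, -0.001]
ft_force: [-1.4, -0.4, 3.6]
opening: 0.556
```

```bash
python3 go.py 629 -157 96;python3 look.py scene 220 120 380 260 4 w3.png
```

```text
t 5.25 tcp [461.7  74.2  85. ] d [-231.7  166.7  -10.9] w [-0.002  0.002  0.003] open 49.0 F [-1.4 -0.4  3.6] q7 0.07
```

View pics/w3.png

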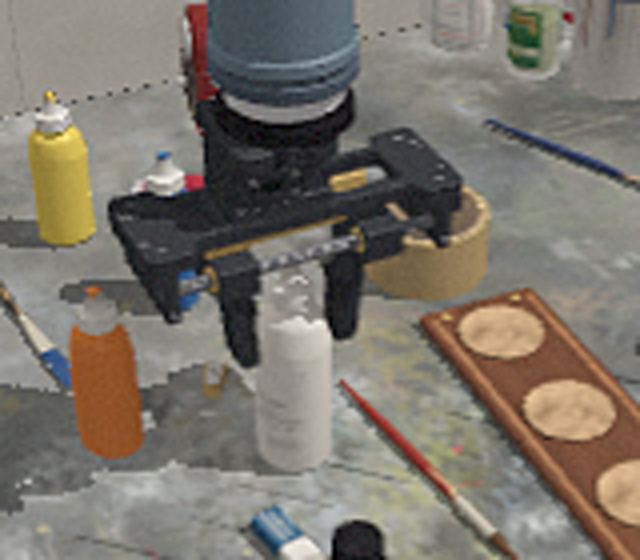

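The reading stalls at 49 mm, where 35 to 40 was expected, so the jaws are across the body at an angle to its own axes. I'll open, turn the tool and grip again.

Request:
{"name": "move_arm", "arguments": {
  "rows": [
    {"dx":0,"dy":0,"dz":0,"wx":0,"wy":0,"wz":0,"claw":75},
    {"dx":0,"dy":0,"dz":0,"wx":0,"wy":0,"wz":0,"claw":75},
    {"dx":0,"dy":0,"dz":0,"wx":0,"wy":0,"wz":0,"claw":75},
    {"dx":0,"dy":0,"dz":0,"wx":0,"wy":0,"wz":0.1,"claw":75},
    {"dx":0,"dy":0,"dz":0,"wx":0,"wy":0,"wz":0.2,"claw":75},
    {"dx":0,"dy":0,"dz":0,"wx":0,"wy":0,"wz":0.3,"claw":75},
    {"dx":0,"dy":0,"dz":0,"wx":0,"wy":0,"wz":0.4,"claw":75},
    {"dx":0,"dy":0,"dz":0,"wx":0,"wy":0,"wz":0.4,"claw":65},
    {"dx":0,"dy":0,"dz":0,"wx":0,"wy":0,"wz":0.4,"claw":55},
    {"dx":0,"dy":0,"dz":0,"wx":0,"wy":0,"wz":0.4,"claw":50}
  ]
}}

```text
t: 6.3
tcp_pos: [461.7, 74.2, 85.0]
tool_rot: [0.0, 0.832, 0.554, -0.001]
ft_force: [-0.0, -0.0, 1.3]
opening: 0.603
```

Request:
{"name": "move_arm", "arguments": {
  "rows": [
    {"dx":0,"dy":0,"dz":0,"wx":0,"wy":0,"wz":0,"claw":46},
    {"dx":0,"dy":0,"dz":0,"wx":0,"wy":0,"wz":0,"claw":43},
    {"dx":0,"dy":0,"dz":0,"wx":0,"wy":0,"wz":0,"claw":40},
    {"dx":0,"dy":0,"dz":0,"wx":0,"wy":0,"wz":0,"claw":37},
    {"dx":0,"dy":0,"dz":0,"wx":0,"wy":0,"wz":0,"claw":34},
    {"dx":0,"dy":0,"dz":0,"wx":0,"wy":0,"wz":0,"claw":30},
    {"dx":0,"dy":0,"dz":0,"wx":0,"wy":0,"wz":0,"claw":25},
    {"dx":0,"dy":0,"dz":0,"wx":0,"wy":0,"wz":0,"claw":20},
    {"dx":0,"dy":0,"dz":0,"wx":0,"wy":0,"wz":0,"claw":20},
    {"dx":0,"dy":0,"dz":0,"wx":0,"wy":0,"wz":0,"claw":20}
  ]
}}

```text
t: 7.3
tcp_pos: [461.6, 74.3, 84.9]
tool_rot: [0.0, 0.832, 0.554, -0.001]
ft_force: [-0.7, 1.4, 2.0]
opening: 0.581
```

```bash
python3 go.py 629 -157 96;python3 look.py scene 220 120 380 260 4 w4.png
```

```text
t 7.3 tcp [461.6  74.3  84.9] d [-149.   243.5  -11. ] w [-0.002  0.002 -0.395] open 51.2 F [-0.7  1.4  2. ] q7 -0.23
```

View pics/w4.png

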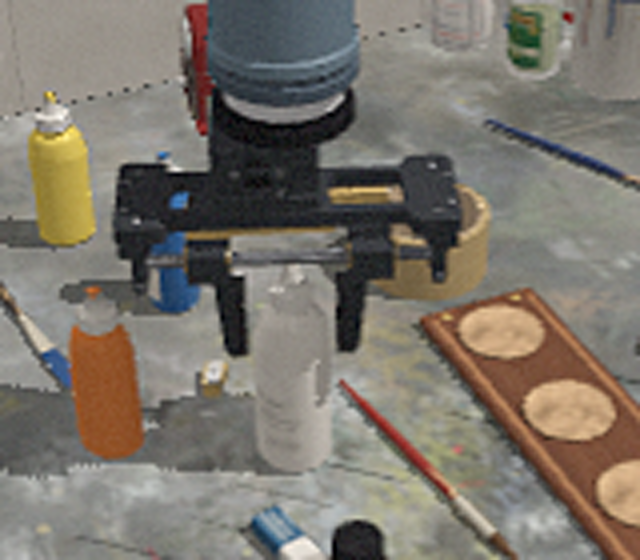

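Request:
{"name": "move_arm", "arguments": {
  "rows": [
    {"dx":0,"dy":0,"dz":0,"wx":0,"wy":0,"wz":0,"claw":75},
    {"dx":0,"dy":0,"dz":0,"wx":0,"wy":0,"wz":0,"claw":75},
    {"dx":0,"dy":0,"dz":0,"wx":0,"wy":0,"wz":-0.1,"claw":75},
    {"dx":0,"dy":0,"dz":0,"wx":0,"wy":0,"wz":-0.22,"claw":75},
    {"dx":0,"dy":0,"dz":0,"wx":0,"wy":0,"wz":-0.34,"claw":75},
    {"dx":0,"dy":0,"dz":0,"wx":0,"wy":0,"wz":-0.46,"claw":75},
    {"dx":0,"dy":0,"dz":0,"wx":0,"wy":0,"wz":-0.58,"claw":75},
    {"dx":0,"dy":0,"dz":0,"wx":0,"wy":0,"wz":-0.7,"claw":75},
    {"dx":0,"dy":0,"dz":0,"wx":0,"wy":0,"wz":-0.8,"claw":75},
    {"dx":0,"dy":0,"dz":0,"wx":0,"wy":0,"wz":-0.8,"claw":60}
  ]
}}

```text
t: 8.35
tcp_pos: [461.9, 74.1, 85.1]
tool_rot: [-0.0, 0.55, 0.835, -0.001]
ft_force: [0.3, -0.4, 0.3]
opening: 0.779
```

Request:
{"name": "move_arm", "arguments": {
  "rows": [
    {"dx":0,"dy":0,"dz":0,"wx":0,"wy":0,"wz":0,"claw":55},
    {"dx":0,"dy":0,"dz":0,"wx":0,"wy":0,"wz":0,"claw":50},
    {"dx":0,"dy":0,"dz":0,"wx":0,"wy":0,"wz":0,"claw":45},
    {"dx":0,"dy":0,"dz":0,"wx":0,"wy":0,"wz":0,"claw":40},
    {"dx":0,"dy":0,"dz":0,"wx":0,"wy":0,"wz":0,"claw":35},
    {"dx":0,"dy":0,"dz":0,"wx":0,"wy":0,"wz":0,"claw":30},
    {"dx":0,"dy":0,"dz":0,"wx":0,"wy":0,"wz":0,"claw":25},
    {"dx":0,"dy":0,"dz":0,"wx":0,"wy":0,"wz":0,"claw":20},
    {"dx":0,"dy":0,"dz":0,"wx":0,"wy":0,"wz":0,"claw":20},
    {"dx":0,"dy":0,"dz":0,"wx":0,"wy":0,"wz":0,"claw":20}
  ]
}}

```text
t: 9.35
tcp_pos: [461.8, 74.1, 85.0]
tool_rot: [-0.0, 0.55, 0.835, -0.001]
ft_force: [-0.5, -0.1, -0.8]
opening: 0.417
```

```bash
python3 go.py 629 -157 96
```

```text
t 9.35 tcp [461.8  74.1  85. ] d [-278.3   62.6  -10.9] w [-0.002  0.001  0.405] open 36.7 F [-0.5 -0.1 -0.8] q7 0.38
```

36.7 mm: the jaws are now flush across the body's own x. I'll lift.

Request:
{"name": "move_arm", "arguments": {
  "rows": [
    {"dx":0,"dy":0,"dz":-3,"wx":0,"wy":0,"wz":0,"claw":20},
    {"dx":0,"dy":0,"dz":-9,"wx":0,"wy":0,"wz":0,"claw":20},
    {"dx":0,"dy":0,"dz":-18,"wx":0,"wy":0,"wz":0,"claw":20},
    {"dx":0,"dy":0,"dz":-30,"wx":0,"wy":0,"wz":0.03,"claw":20},
    {"dx":0,"dy":0,"dz":-43,"wx":0,"wy":0,"wz":0.07,"claw":20},
    {"dx":0,"dy":0,"dz":-57,"wx":0,"wy":0,"wz":0.13,"claw":20},
    {"dx":0,"dy":0,"dz":-70,"wx":0,"wy":0,"wz":0.2,"claw":20},
    {"dx":0,"dy":0,"dz":-80,"wx":0,"wy":0,"wz":0.27,"claw":20},
    {"dx":0,"dy":0,"dz":-87,"wx":0,"wy":0,"wz":0.34,"claw":20},
    {"dx":0,"dy":0,"dz":-90,"wx":0,"wy":0,"wz":0.4,"claw":20}
  ],
  "force": 20
}}

```text
t: 10.35
tcp_pos: [462.4, 74.3, 176.4]
tool_rot: [0.0, 0.706, 0.708, -0.0]
ft_force: [0.8, -0.6, -1.5]
opening: 0.413
```

```bash
python3 go.py 629 -157 175;python3 look.py scene 200 100 400 250 4 w5.png
```

```text
t 10.35 tcp [462.4  74.3 176.4] d [-231.7  166.     1.6] w [-0.     0.001  0.002] open 36.4 F [ 0.8 -0.6 -1.5] q7 -0.05
```

View pics/w5.png

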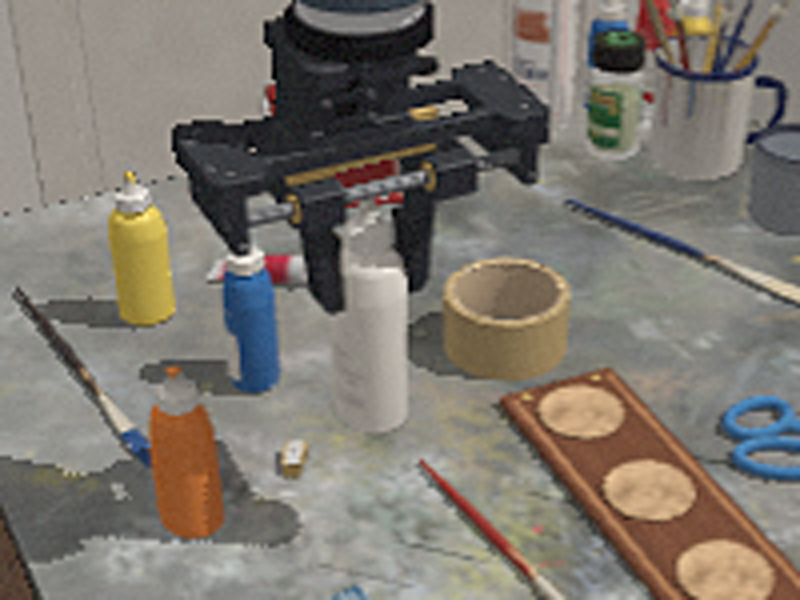

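The white bottle hangs upright in the jaws, with its foot about 90 mm up. I'll carry it to D.

Request:
{"name": "move_arm", "arguments": {
  "rows": [
    {"dx":-7,"dy":5,"dz":0,"wx":0,"wy":0,"wz":0,"claw":20},
    {"dx":-23,"dy":17,"dz":0,"wx":0,"wy":0,"wz":0,"claw":20},
    {"dx":-49,"dy":35,"dz":0,"wx":0,"wy":0,"wz":0,"claw":20},
    {"dx":-79,"dy":56,"dz":0,"wx":0,"wy":0,"wz":0,"claw":20},
    {"dx":-111,"dy":80,"dz":0,"wx":0,"wy":0,"wz":0,"claw":20},
    {"dx":-144,"dy":103,"dz":0,"wx":0,"wy":0,"wz":0,"claw":20},
    {"dx":-176,"dy":126,"dz":0,"wx":0,"wy":0,"wz":0,"claw":20},
    {"dx":-204,"dy":146,"dz":0,"wx":0,"wy":0,"wz":0,"claw":20},
    {"dx":-223,"dy":160,"dz":0,"wx":0,"wy":0,"wz":0,"claw":20},
    {"dx":-231.5,"dy":166,"dz":0,"wx":0,"wy":0,"wz":0,"claw":20}
  ]
}}

```text
t: 11.4
tcp_pos: [629.0, -160.6, 176.6]
tool_rot: [0.001, 0.708, 0.706, -0.001]
ft_force: [-0.7, -0.0, -0.7]
opening: 0.413
```

```bash
python3 go.py 629 -157 97
```

```text
t 11.4 tcp [ 629.  -160.6  176.6] d [ 3.8 -0.  79.6] w [ 0.     0.002 -0.002] open 36.4 F [-0.7 -0.  -0.7] q7 0.43
```

Request:
{"name": "move_arm", "arguments": {
  "rows": [
    {"dx":3.5,"dy":0,"dz":3,"wx":0,"wy":0,"wz":0,"claw":20},
    {"dx":3.5,"dy":0,"dz":12,"wx":0,"wy":0,"wz":0,"claw":20},
    {"dx":3.5,"dy":0,"dz":25,"wx":0,"wy":0,"wz":0,"claw":20},
    {"dx":3.5,"dy":0,"dz":40,"wx":0,"wy":0,"wz":0,"claw":20},
    {"dx":3.5,"dy":0,"dz":54,"wx":0,"wy":0,"wz":0,"claw":20},
    {"dx":3.5,"dy":0,"dz":65,"wx":0,"wy":0,"wz":0,"claw":20},
    {"dx":3.5,"dy":0,"dz":72,"wx":0,"wy":0,"wz":0,"claw":20},
    {"dx":3.5,"dy":0,"dz":76,"wx":0,"wy":0,"wz":0,"claw":20},
    {"dx":3.5,"dy":0,"dz":76,"wx":0,"wy":0,"wz":0,"claw":20},
    {"dx":3.5,"dy":0,"dz":76,"wx":0,"wy":0,"wz":0,"claw":20}
  ]
}}

```text
t: 12.4
tcp_pos: [629.4, -157.5, 101.0]
tool_rot: [0.001, 0.708, 0.706, -0.001]
ft_force: [0.3, 0.3, -1.5]
opening: 0.417
```

```bash
python3 go.py 629 -157 96;python3 look.py scene 320 130 480 290 4 w6.png; python3 look.py top 320 120 460 220 5 w6t.png
```

```text
t 12.4 tcp [ 629.4 -157.5  101. ] d [ 0.5 -0.4  5. ] w [ 0.001  0.003 -0.002] open 36.8 F [ 0.3  0.3 -1.5] q7 0.46
```

View pics/w6.png

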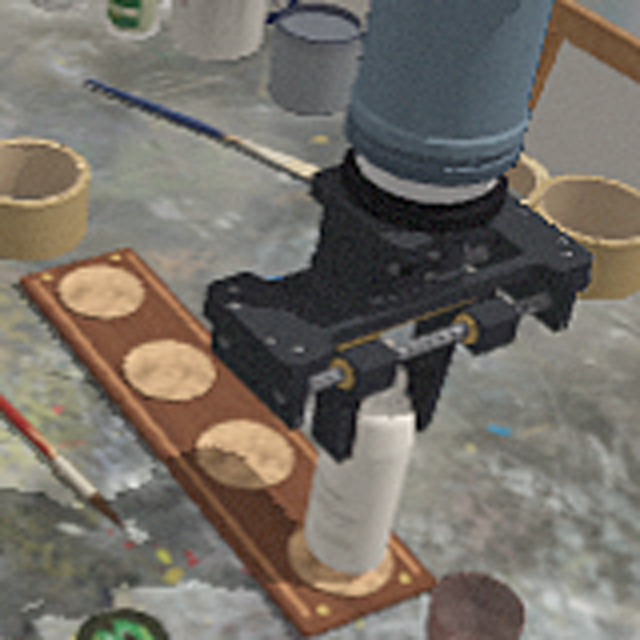

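View pics/w6t.png

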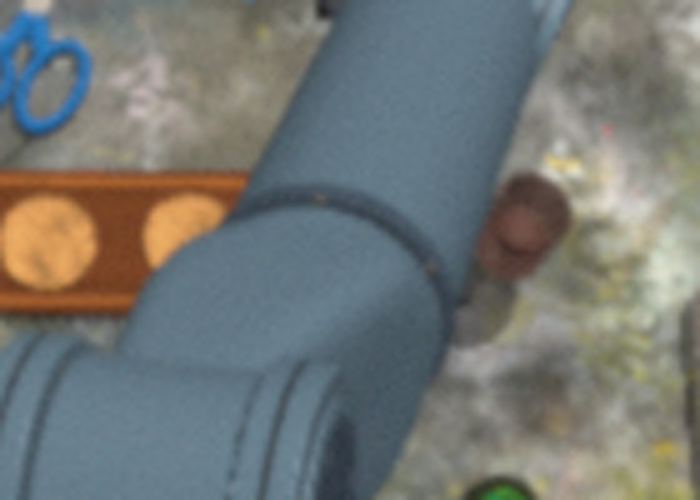

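The bottle hangs just above D, centred, with the goblet clear at the lower right. I'll lower it the last 5 mm and release.

Request:
{"name": "move_arm", "arguments": {
  "rows": [
    {"dx":0.5,"dy":0,"dz":1,"wx":0,"wy":0,"wz":0,"claw":20},
    {"dx":0.5,"dy":0,"dz":2,"wx":0,"wy":0,"wz":0,"claw":20},
    {"dx":0.5,"dy":0,"dz":3,"wx":0,"wy":0,"wz":0,"claw":20},
    {"dx":0.5,"dy":0,"dz":4,"wx":0,"wy":0,"wz":0,"claw":20},
    {"dx":0.5,"dy":0,"dz":4.5,"wx":0,"wy":0,"wz":0,"claw":20},
    {"dx":0.5,"dy":0,"dz":5,"wx":0,"wy":0,"wz":0,"claw":20},
    {"dx":0.5,"dy":0,"dz":5.3,"wx":0,"wy":0,"wz":0,"claw":20},
    {"dx":0.5,"dy":0,"dz":5.3,"wx":0,"wy":0,"wz":0,"claw":20},
    {"dx":0.5,"dy":0,"dz":5.3,"wx":0,"wy":0,"wz":0,"claw":20},
    {"dx":0.5,"dy":0,"dz":5.3,"wx":0,"wy":0,"wz":0,"claw":20}
  ]
}}

```text
t: 13.5
tcp_pos: [629.4, -157.0, 96.0]
tool_rot: [0.001, 0.708, 0.706, -0.0]
ft_force: [0.3, -0.6, 0.2]
opening: 0.414
```

```bash
python3 go.py 629 -157 96
```

```text
t 13.5 tcp [ 629.4 -157.    96. ] d [-0.  -0.4 -0. ] w [ 0.001  0.003 -0.002] open 36.5 F [ 0.3 -0.6  0.2] q7 0.46
```

Request:
{"name": "move_arm", "arguments": {
  "rows": [
    {"dx":0,"dy":0,"dz":0.5,"wx":0,"wy":0,"wz":0,"claw":20},
    {"dx":0,"dy":0,"dz":0.7,"wx":0,"wy":0,"wz":0,"claw":20},
    {"dx":0,"dy":0,"dz":0.7,"wx":0,"wy":0,"wz":0,"claw":37},
    {"dx":0,"dy":0,"dz":0.7,"wx":0,"wy":0,"wz":0,"claw":39},
    {"dx":0,"dy":0,"dz":0.7,"wx":0,"wy":0,"wz":0,"claw":42},
    {"dx":0,"dy":0,"dz":0.7,"wx":0,"wy":0,"wz":0,"claw":50},
    {"dx":0,"dy":0,"dz":0.7,"wx":0,"wy":0,"wz":0,"claw":65},
    {"dx":0,"dy":0,"dz":0.7,"wx":0,"wy":0,"wz":0,"claw":80},
    {"dx":0,"dy":0,"dz":0.7,"wx":0,"wy":0,"wz":0,"claw":88},
    {"dx":0,"dy":0,"dz":0.7,"wx":0,"wy":0,"wz":0,"claw":88}
  ]
}}

```text
t: 14.5
tcp_pos: [629.5, -157.0, 95.3]
tool_rot: [0.001, 0.708, 0.706, -0.0]
ft_force: [-0.8, 0.3, 0.1]
opening: 0.905
```

Request:
{"name": "move_arm", "arguments": {
  "rows": [
    {"dx":0,"dy":0,"dz":-5,"wx":0,"wy":0,"wz":0,"claw":88},
    {"dx":0,"dy":0,"dz":-15,"wx":0,"wy":0,"wz":0,"claw":88},
    {"dx":0,"dy":0,"dz":-30,"wx":0,"wy":0,"wz":0,"claw":88},
    {"dx":0,"dy":0,"dz":-50,"wx":0,"wy":0,"wz":0,"claw":88},
    {"dx":0,"dy":0,"dz":-70,"wx":0,"wy":0,"wz":0,"claw":88},
    {"dx":0,"dy":0,"dz":-90,"wx":0,"wy":0,"wz":0,"claw":88},
    {"dx":0,"dy":0,"dz":-105,"wx":0,"wy":0,"wz":0,"claw":88},
    {"dx":0,"dy":0,"dz":-115,"wx":0,"wy":0,"wz":0,"claw":88},
    {"dx":0,"dy":0,"dz":-120,"wx":0,"wy":0,"wz":0,"claw":88},
    {"dx":0,"dy":0,"dz":-120,"wx":0,"wy":0,"wz":0,"claw":88}
  ]
}}

```text
t: 15.5
tcp_pos: [629.4, -156.7, 215.7]
tool_rot: [0.002, 0.708, 0.706, -0.0]
ft_force: [-0.2, 0.7, 0.0]
opening: 1.002
```

```bash
python3 go.py 455 257 216; python3 look.py scene 320 100 480 300 3 w7.png
python3 - <<'E'
import cv2
a=cv2.imread('pics/top0.png')
cv2.imwrite('pics/bl.png',cv2.resize(cv2.convertScaleAbs(a[212:242,232:266],alpha=1.8),None,fx=16,fy=16,interpolation=cv2.INTER_CUBIC))
E
```

```text
t 15.5 tcp [ 629.4 -156.7  215.7] d [ 413.3 -175.3   -1.7] w [ 0.002  0.003 -0.002] open 88.3 F [-0.2  0.7  0. ] q7 0.41
```

View pics/w7.png

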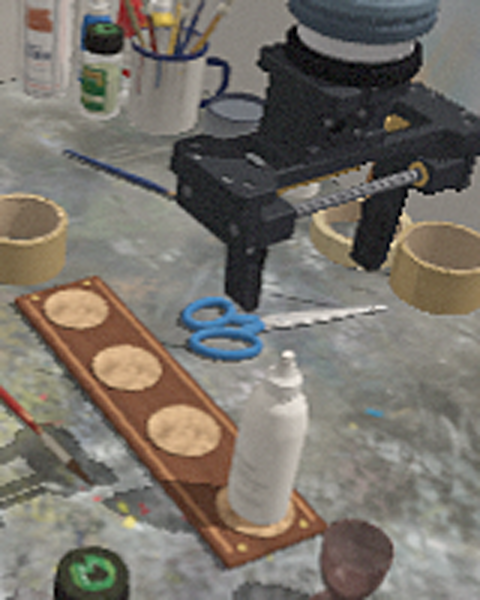

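View pics/bl.png

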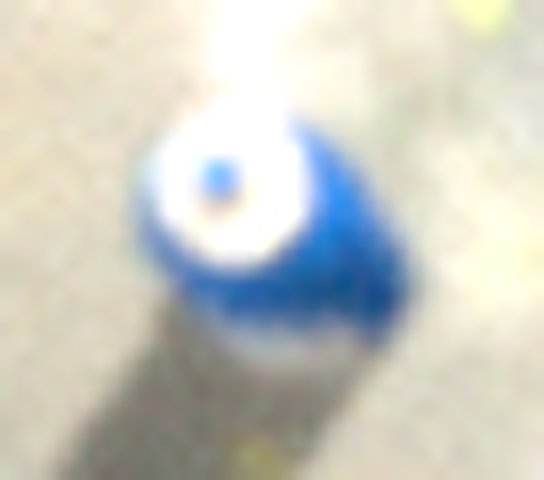

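White stands upright on D and the goblet hasn't moved. In the top view the blue foot's corner (at about 247° from its axis) and its label suggest a body yaw of about +22°, so I'll take it at that yaw.

Request:
{"name": "move_arm", "arguments": {
  "rows": [
    {"dx":15,"dy":-6,"dz":0,"wx":0,"wy":0,"wz":-0.01,"claw":88},
    {"dx":55,"dy":-23,"dz":0,"wx":0,"wy":0,"wz":-0.05,"claw":88},
    {"dx":100,"dy":-42,"dz":0,"wx":0,"wy":0,"wz":-0.1,"claw":88},
    {"dx":145,"dy":-62,"dz":0,"wx":0,"wy":0,"wz":-0.14,"claw":88},
    {"dx":190,"dy":-81,"dz":0,"wx":0,"wy":0,"wz":-0.18,"claw":88},
    {"dx":235,"dy":-100,"dz":0,"wx":0,"wy":0,"wz":-0.22,"claw":88},
    {"dx":280,"dy":-119,"dz":0,"wx":0,"wy":0,"wz":-0.26,"claw":88},
    {"dx":325,"dy":-138,"dz":0,"wx":0,"wy":0,"wz":-0.3,"claw":88},
    {"dx":368,"dy":-156,"dz":0,"wx":0,"wy":0,"wz":-0.34,"claw":88},
    {"dx":400,"dy":-170,"dz":0,"wx":0,"wy":0,"wz":-0.38,"claw":88}
  ]
}}

```text
t: 16.55
tcp_pos: [456.7, 247.3, 213.2]
tool_rot: [0.0, 0.559, 0.829, -0.001]
ft_force: [-0.1, -0.5, 0.2]
opening: 0.998
```

```bash
python3 go.py 455 256.5 59
```

```text
t 16.55 tcp [456.7 247.3 213.2] d [  9.4   2.1 154.2] w [-0.001  0.002  0.384] open 88.0 F [-0.1 -0.5  0.2] q7 -0.07
```

Request:
{"name": "move_arm", "arguments": {
  "rows": [
    {"dx":5,"dy":1,"dz":5,"wx":0,"wy":0,"wz":0,"claw":88},
    {"dx":9.4,"dy":2,"dz":20,"wx":0,"wy":0,"wz":0,"claw":88},
    {"dx":9.4,"dy":2,"dz":42,"wx":0,"wy":0,"wz":0,"claw":88},
    {"dx":9.4,"dy":2,"dz":65,"wx":0,"wy":0,"wz":0,"claw":88},
    {"dx":9.4,"dy":2,"dz":88,"wx":0,"wy":0,"wz":0,"claw":88},
    {"dx":9.4,"dy":2,"dz":110,"wx":0,"wy":0,"wz":0,"claw":88},
    {"dx":9.4,"dy":2,"dz":130,"wx":0,"wy":0,"wz":0,"claw":88},
    {"dx":9.4,"dy":2,"dz":144,"wx":0,"wy":0,"wz":0,"claw":88},
    {"dx":9.4,"dy":2,"dz":152,"wx":0,"wy":0,"wz":0,"claw":88},
    {"dx":9.4,"dy":2,"dz":154,"wx":0,"wy":0,"wz":0,"claw":80}
  ]
}}

```text
t: 17.55
tcp_pos: [454.5, 256.0, 58.4]
tool_rot: [0.0, 0.559, 0.829, -0.002]
ft_force: [0.6, -0.4, 1.1]
opening: 0.931
```

```bash
python3 go.py 455 256.5 59;python3 look.py scene 200 80 360 220 4 b1.png
```

```text
t 17.55 tcp [454.5 256.   58.4] d [ 0.3  0.7 -0.6] w [-0.002  0.003  0.384] open 82.0 F [ 0.6 -0.4  1.1] q7 -0.0
```

View pics/b1.png

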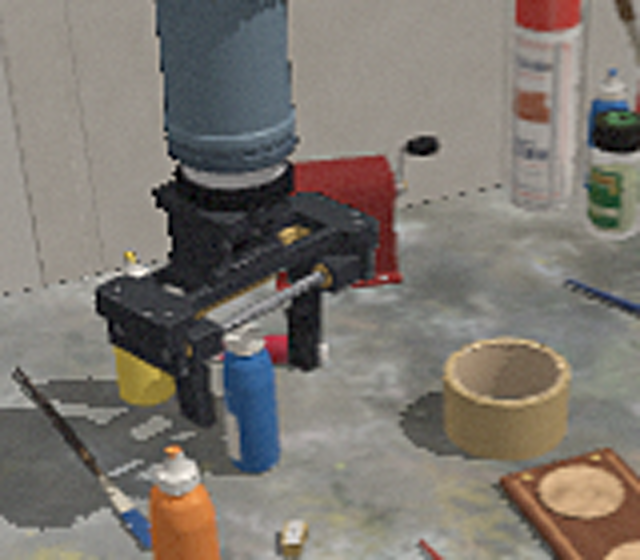

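The blue bottle is between the fingers, and the yellow one is over 100 mm behind. I'll close.

Request:
{"name": "move_arm", "arguments": {
  "rows": [
    {"dx":0,"dy":0,"dz":0,"wx":0,"wy":0,"wz":0,"claw":70},
    {"dx":0,"dy":0,"dz":0,"wx":0,"wy":0,"wz":0,"claw":60},
    {"dx":0,"dy":0,"dz":0,"wx":0,"wy":0,"wz":0,"claw":50},
    {"dx":0,"dy":0,"dz":0,"wx":0,"wy":0,"wz":0,"claw":44},
    {"dx":0,"dy":0,"dz":0,"wx":0,"wy":0,"wz":0,"claw":38},
    {"dx":0,"dy":0,"dz":0,"wx":0,"wy":0,"wz":0,"claw":32},
    {"dx":0,"dy":0,"dz":0,"wx":0,"wy":0,"wz":0,"claw":25},
    {"dx":0,"dy":0,"dz":0,"wx":0,"wy":0,"wz":0,"claw":18},
    {"dx":0,"dy":0,"dz":0,"wx":0,"wy":0,"wz":0,"claw":18},
    {"dx":0,"dy":0,"dz":0,"wx":0,"wy":0,"wz":0,"claw":18}
  ],
  "force": 15
}}

```text
t: 18.6
tcp_pos: [454.8, 256.2, 58.9]
tool_rot: [0.0, 0.559, 0.829, -0.001]
ft_force: [-1.0, -0.8, 4.8]
opening: 0.494
```

```bash
python3 go.py 629.5 -64.5 70
```

```text
t 18.6 tcp [454.8 256.2  58.9] d [-362.8   41.9  -10.5] w [-0.002  0.002  0.384] open 43.5 F [-1.  -0.8  4.8] q7 -0.0
```

Request:
{"name": "move_arm", "arguments": {
  "rows": [
    {"dx":0,"dy":0,"dz":0,"wx":0,"wy":0,"wz":0,"claw":75},
    {"dx":0,"dy":0,"dz":0,"wx":0,"wy":0,"wz":0,"claw":75},
    {"dx":0,"dy":0,"dz":0,"wx":0,"wy":0,"wz":0,"claw":75},
    {"dx":0,"dy":0,"dz":0,"wx":0,"wy":0,"wz":0.1,"claw":75},
    {"dx":0,"dy":0,"dz":0,"wx":0,"wy":0,"wz":0.2,"claw":75},
    {"dx":0,"dy":0,"dz":0,"wx":0,"wy":0,"wz":0.3,"claw":75},
    {"dx":0,"dy":0,"dz":0,"wx":0,"wy":0,"wz":0.4,"claw":75},
    {"dx":0,"dy":0,"dz":0,"wx":0,"wy":0,"wz":0.4,"claw":65},
    {"dx":0,"dy":0,"dz":0,"wx":0,"wy":0,"wz":0.4,"claw":55},
    {"dx":0,"dy":0,"dz":0,"wx":0,"wy":0,"wz":0.4,"claw":50}
  ]
}}

```text
t: 19.6
tcp_pos: [454.8, 256.2, 58.9]
tool_rot: [0.0, 0.712, 0.702, -0.001]
ft_force: [-0.3, 0.8, 0.5]
opening: 0.603
```

Request:
{"name": "move_arm", "arguments": {
  "rows": [
    {"dx":0,"dy":0,"dz":0,"wx":0,"wy":0,"wz":0,"claw":46},
    {"dx":0,"dy":0,"dz":0,"wx":0,"wy":0,"wz":0,"claw":43},
    {"dx":0,"dy":0,"dz":0,"wx":0,"wy":0,"wz":0,"claw":40},
    {"dx":0,"dy":0,"dz":0,"wx":0,"wy":0,"wz":0,"claw":37},
    {"dx":0,"dy":0,"dz":0,"wx":0,"wy":0,"wz":0,"claw":34},
    {"dx":0,"dy":0,"dz":0,"wx":0,"wy":0,"wz":0,"claw":30},
    {"dx":0,"dy":0,"dz":0,"wx":0,"wy":0,"wz":0,"claw":25},
    {"dx":0,"dy":0,"dz":0,"wx":0,"wy":0,"wz":0,"claw":20},
    {"dx":0,"dy":0,"dz":0,"wx":0,"wy":0,"wz":0,"claw":18},
    {"dx":0,"dy":0,"dz":0,"wx":0,"wy":0,"wz":0,"claw":18}
  ]
}}

```text
t: 20.6
tcp_pos: [454.7, 256.2, 58.9]
tool_rot: [0.0, 0.712, 0.702, -0.001]
ft_force: [-1.5, -0.5, 0.0]
opening: 0.375
```

```bash
python3 go.py 629.5 -64.5 70
```

```text
t 20.6 tcp [454.7 256.2  58.9] d [-318.2  179.3  -10.6] w [-0.001  0.003 -0.014] open 33.0 F [-1.5 -0.5  0. ] q7 -0.3
```

33.0 mm, so the jaws are flush. Lift, then carry to A.

Request:
{"name": "move_arm", "arguments": {
  "rows": [
    {"dx":0,"dy":0,"dz":-3,"wx":0,"wy":0,"wz":0,"claw":18},
    {"dx":0,"dy":0,"dz":-9,"wx":0,"wy":0,"wz":0,"claw":18},
    {"dx":0,"dy":0,"dz":-18,"wx":0,"wy":0,"wz":0,"claw":18},
    {"dx":0,"dy":0,"dz":-30,"wx":0,"wy":0,"wz":0,"claw":18},
    {"dx":0,"dy":0,"dz":-43,"wx":0,"wy":0,"wz":0,"claw":18},
    {"dx":0,"dy":0,"dz":-57,"wx":0,"wy":0,"wz":0,"claw":18},
    {"dx":0,"dy":0,"dz":-70,"wx":0,"wy":0,"wz":0,"claw":18},
    {"dx":0,"dy":0,"dz":-80,"wx":0,"wy":0,"wz":0,"claw":18},
    {"dx":0,"dy":0,"dz":-87,"wx":0,"wy":0,"wz":0,"claw":18},
    {"dx":0,"dy":0,"dz":-90,"wx":0,"wy":0,"wz":0,"claw":18}
  ],
  "force": 20
}}

```text
t: 21.6
tcp_pos: [455.1, 256.6, 149.7]
tool_rot: [0.0, 0.712, 0.702, -0.001]
ft_force: [-0.2, 0.5, -1.2]
opening: 0.369
```

```bash
python3 go.py 629.5 -64.5 149
```

```text
t 21.6 tcp [455.1 256.6 149.7] d [-318.6  179.     1.2] w [-0.001  0.002 -0.014] open 32.5 F [-0.2  0.5 -1.2] q7 -0.37
```

Request:
{"name": "move_arm", "arguments": {
  "rows": [
    {"dx":-10,"dy":5,"dz":0,"wx":0,"wy":0,"wz":0,"claw":18},
    {"dx":-35,"dy":20,"dz":0,"wx":0,"wy":0,"wz":0,"claw":18},
    {"dx":-70,"dy":39,"dz":0,"wx":0,"wy":0,"wz":0,"claw":18},
    {"dx":-109,"dy":61,"dz":0,"wx":0,"wy":0,"wz":0,"claw":18},
    {"dx":-148,"dy":83,"dz":0,"wx":0,"wy":0,"wz":0,"claw":18},
    {"dx":-187,"dy":105,"dz":0,"wx":0,"wy":0,"wz":0,"claw":18},
    {"dx":-226,"dy":127,"dz":0,"wx":0,"wy":0,"wz":0,"claw":18},
    {"dx":-262,"dy":147,"dz":0,"wx":0,"wy":0,"wz":0,"claw":18},
    {"dx":-290,"dy":163,"dz":0,"wx":0,"wy":0,"wz":0,"claw":18},
    {"dx":-307,"dy":173,"dz":0,"wx":0,"wy":0,"wz":0,"claw":18}
  ]
}}

```text
t: 22.6
tcp_pos: [623.9, -57.7, 149.5]
tool_rot: [0.001, 0.714, 0.701, -0.002]
ft_force: [0.1, 0.3, -1.1]
opening: 0.375
```

```bash
python3 go.py 629.5 -64.5 70.5
```

```text
t 22.6 tcp [623.9 -57.7 149.5] d [-6.4  5.8 79.1] w [-0.001  0.004 -0.018] open 33.0 F [ 0.1  0.3 -1.1] q7 0.26
```

Request:
{"name": "move_arm", "arguments": {
  "rows": [
    {"dx":-3,"dy":3,"dz":5,"wx":0,"wy":0,"wz":0,"claw":18},
    {"dx":-6.4,"dy":5.8,"dz":15,"wx":0,"wy":0,"wz":0,"claw":18},
    {"dx":-6.4,"dy":5.8,"dz":28,"wx":0,"wy":0,"wz":0,"claw":18},
    {"dx":-6.4,"dy":5.8,"dz":43,"wx":0,"wy":0,"wz":0,"claw":18},
    {"dx":-6.4,"dy":5.8,"dz":57,"wx":0,"wy":0,"wz":0,"claw":18},
    {"dx":-6.4,"dy":5.8,"dz":67,"wx":0,"wy":0,"wz":0,"claw":18},
    {"dx":-6.4,"dy":5.8,"dz":73,"wx":0,"wy":0,"wz":0,"claw":18},
    {"dx":-6.4,"dy":5.8,"dz":75,"wx":0,"wy":0,"wz":0,"claw":18},
    {"dx":-6.4,"dy":5.8,"dz":76,"wx":0,"wy":0,"wz":0,"claw":18},
    {"dx":-6.4,"dy":5.8,"dz":76,"wx":0,"wy":0,"wz":0,"claw":18}
  ]
}}

```text
t: 23.6
tcp_pos: [629.8, -64.6, 74.0]
tool_rot: [0.001, 0.714, 0.701, -0.002]
ft_force: [-0.5, 1.0, -0.8]
opening: 0.373
```

```bash
python3 go.py 629.5 -64.5 70;python3 look.py scene 320 110 480 290 4 b2.png
```

```text
t 23.6 tcp [629.8 -64.6  74. ] d [ 0.1 -0.3  4. ] w [-0.     0.004 -0.018] open 32.9 F [-0.5  1.  -0.8] q7 0.3
```

View pics/b2.png

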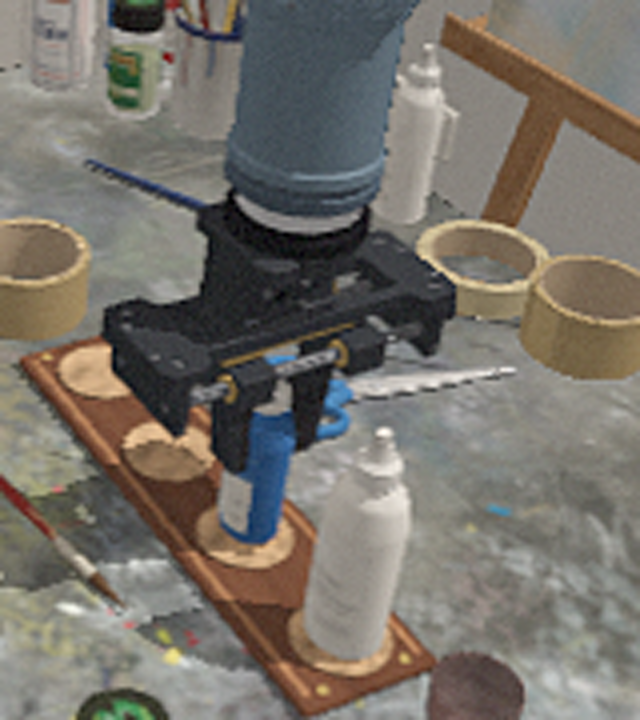

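The blue bottle hangs over A, centred, and the gripper clears the white one. I'll lower it and release.

Request:
{"name": "move_arm", "arguments": {
  "rows": [
    {"dx":0,"dy":0,"dz":1,"wx":0,"wy":0,"wz":0,"claw":18},
    {"dx":0,"dy":0,"dz":2,"wx":0,"wy":0,"wz":0,"claw":18},
    {"dx":0,"dy":0,"dz":3,"wx":0,"wy":0,"wz":0,"claw":18},
    {"dx":0,"dy":0,"dz":4,"wx":0,"wy":0,"wz":0,"claw":18},
    {"dx":0,"dy":0,"dz":4.5,"wx":0,"wy":0,"wz":0,"claw":18},
    {"dx":0,"dy":0,"dz":4.8,"wx":0,"wy":0,"wz":0,"claw":18},
    {"dx":0,"dy":0,"dz":4.8,"wx":0,"wy":0,"wz":0,"claw":18},
    {"dx":0,"dy":0,"dz":4.8,"wx":0,"wy":0,"wz":0,"claw":34},
    {"dx":0,"dy":0,"dz":4.8,"wx":0,"wy":0,"wz":0,"claw":36},
    {"dx":0,"dy":0,"dz":4.8,"wx":0,"wy":0,"wz":0,"claw":40}
  ]
}}

```text
t: 24.65
tcp_pos: [629.9, -64.5, 69.1]
tool_rot: [0.001, 0.714, 0.701, -0.002]
ft_force: [0.2, 0.9, 0.4]
opening: 0.451
```

Request:
{"name": "move_arm", "arguments": {
  "rows": [
    {"dx":0,"dy":0,"dz":0,"wx":0,"wy":0,"wz":0,"claw":60},
    {"dx":0,"dy":0,"dz":0,"wx":0,"wy":0,"wz":0,"claw":80},
    {"dx":0,"dy":0,"dz":0,"wx":0,"wy":0,"wz":0,"claw":88},
    {"dx":0,"dy":0,"dz":-5,"wx":0,"wy":0,"wz":0,"claw":88},
    {"dx":0,"dy":0,"dz":-20,"wx":0,"wy":0,"wz":0,"claw":88},
    {"dx":0,"dy":0,"dz":-45,"wx":0,"wy":0,"wz":0,"claw":88},
    {"dx":0,"dy":0,"dz":-75,"wx":0,"wy":0,"wz":0,"claw":88},
    {"dx":0,"dy":0,"dz":-105,"wx":0,"wy":0,"wz":0,"claw":88},
    {"dx":0,"dy":0,"dz":-125,"wx":0,"wy":0,"wz":0,"claw":88},
    {"dx":0,"dy":0,"dz":-135,"wx":0,"wy":0,"wz":0,"claw":88}
  ]
}}

```text
t: 25.65
tcp_pos: [631.1, -64.3, 207.5]
tool_rot: [0.003, 0.714, 0.701, -0.0]
ft_force: [0.2, -0.3, -0.6]
opening: 0.998
```

```bash
python3 go.py 443 -222.5 205;python3 look.py scene 320 110 480 290 3 b3.png
```

```text
t 25.65 tcp [631.1 -64.3 207.5] d [-161.7 -185.2    2.4] w [ 0.004  0.004 -0.018] open 87.9 F [ 0.2 -0.3 -0.6] q7 0.24
```

View pics/b3.png

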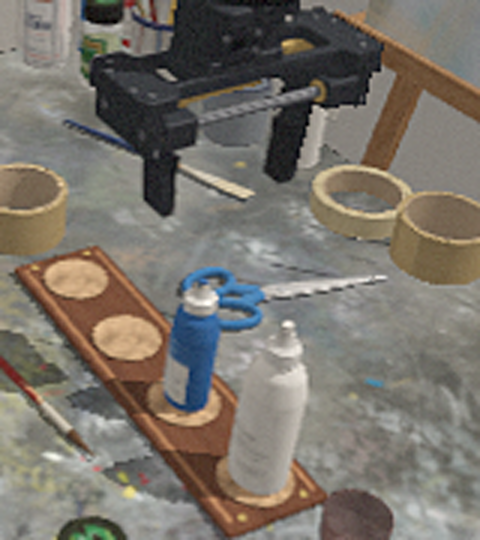

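Blue stands upright on A. Next is the jar, which is round, so yaw 0 will do.

Request:
{"name": "move_arm", "arguments": {
  "rows": [
    {"dx":-5,"dy":-6,"dz":0,"wx":0,"wy":0,"wz":0,"claw":88},
    {"dx":-18,"dy":-20,"dz":0,"wx":0,"wy":0,"wz":0,"claw":88},
    {"dx":-37,"dy":-42,"dz":0,"wx":0,"wy":0,"wz":0,"claw":88},
    {"dx":-60,"dy":-68,"dz":0,"wx":0,"wy":0,"wz":0,"claw":88},
    {"dx":-83,"dy":-95,"dz":0,"wx":0,"wy":0,"wz":0,"claw":88},
    {"dx":-106,"dy":-121,"dz":0,"wx":0,"wy":0,"wz":-0.01,"claw":88},
    {"dx":-128,"dy":-147,"dz":0,"wx":0,"wy":0,"wz":-0.018,"claw":88},
    {"dx":-146,"dy":-167,"dz":0,"wx":0,"wy":0,"wz":-0.018,"claw":88},
    {"dx":-157,"dy":-180,"dz":0,"wx":0,"wy":0,"wz":-0.018,"claw":88},
    {"dx":-161,"dy":-185,"dz":2,"wx":0,"wy":0,"wz":-0.018,"claw":88}
  ]
}}

```text
t: 26.7
tcp_pos: [441.8, -222.9, 205.3]
tool_rot: [0.003, 0.708, 0.706, -0.0]
ft_force: [0.5, 0.4, -0.4]
opening: 1.002
```

```bash
python3 go.py 443 -222.5 51; python3 look.py scene 270 200 430 360 4 j1.png
```

```text
t 26.7 tcp [ 441.8 -222.9  205.3] d [  0.9   0.6 154.3] w [ 0.004  0.004 -0.003] open 88.3 F [ 0.5  0.4 -0.4] q7 0.59
```

View pics/j1.png

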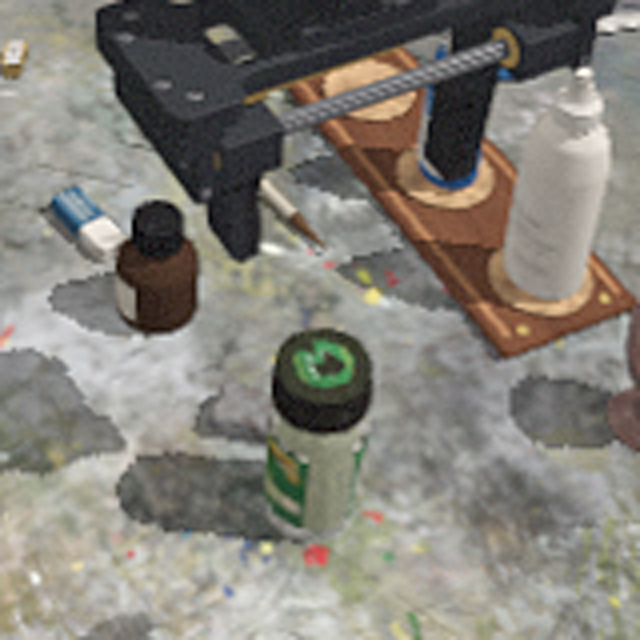

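The fingers are above the jar and still well clear of everything. I'll descend.

Request:
{"name": "move_arm", "arguments": {
  "rows": [
    {"dx":1,"dy":0.5,"dz":6,"wx":0,"wy":0,"wz":0,"claw":88},
    {"dx":1,"dy":0.5,"dz":22,"wx":0,"wy":0,"wz":0,"claw":88},
    {"dx":1,"dy":0.5,"dz":44,"wx":0,"wy":0,"wz":0,"claw":88},
    {"dx":1,"dy":0.5,"dz":66,"wx":0,"wy":0,"wz":0,"claw":88},
    {"dx":1,"dy":0.5,"dz":88,"wx":0,"wy":0,"wz":0,"claw":88},
    {"dx":1,"dy":0.5,"dz":110,"wx":0,"wy":0,"wz":0,"claw":88},
    {"dx":1,"dy":0.5,"dz":130,"wx":0,"wy":0,"wz":0,"claw":88},
    {"dx":1,"dy":0.5,"dz":145,"wx":0,"wy":0,"wz":0,"claw":88},
    {"dx":1,"dy":0.5,"dz":153,"wx":0,"wy":0,"wz":0,"claw":88},
    {"dx":1,"dy":0.5,"dz":154.5,"wx":0,"wy":0,"wz":0,"claw":80}
  ]
}}

```text
t: 27.75
tcp_pos: [442.9, -221.2, 49.3]
tool_rot: [0.002, 0.707, 0.707, -0.0]
ft_force: [0.4, 0.4, -0.2]
opening: 0.931
```

Request:
{"name": "move_arm", "arguments": {
  "rows": [
    {"dx":0,"dy":0,"dz":0,"wx":0,"wy":0,"wz":0,"claw":70},
    {"dx":0,"dy":0,"dz":0,"wx":0,"wy":0,"wz":0,"claw":62},
    {"dx":0,"dy":0,"dz":0,"wx":0,"wy":0,"wz":0,"claw":56},
    {"dx":0,"dy":0,"dz":0,"wx":0,"wy":0,"wz":0,"claw":51},
    {"dx":0,"dy":0,"dz":0,"wx":0,"wy":0,"wz":0,"claw":47},
    {"dx":0,"dy":0,"dz":0,"wx":0,"wy":0,"wz":0,"claw":43},
    {"dx":0,"dy":0,"dz":0,"wx":0,"wy":0,"wz":0,"claw":38},
    {"dx":0,"dy":0,"dz":0,"wx":0,"wy":0,"wz":0,"claw":30},
    {"dx":0,"dy":0,"dz":0,"wx":0,"wy":0,"wz":0,"claw":25},
    {"dx":0,"dy":0,"dz":0,"wx":0,"wy":0,"wz":0,"claw":25}
  ],
  "force": 20
}}

```text
t: 28.75
tcp_pos: [442.8, -221.2, 49.4]
tool_rot: [0.001, 0.707, 0.707, -0.0]
ft_force: [-1.3, 0.3, 5.1]
opening: 0.506
```

```bash
python3 go.py 631 22 160; python3 look.py scene 270 200 430 360 4 j2.png
```

```text
t 28.75 tcp [ 442.8 -221.2   49.4] d [ 243.1  188.1 -111. ] w [ 0.001  0.003 -0.001] open 44.5 F [-1.3  0.3  5.1] q7 0.75
```

View pics/j2.png

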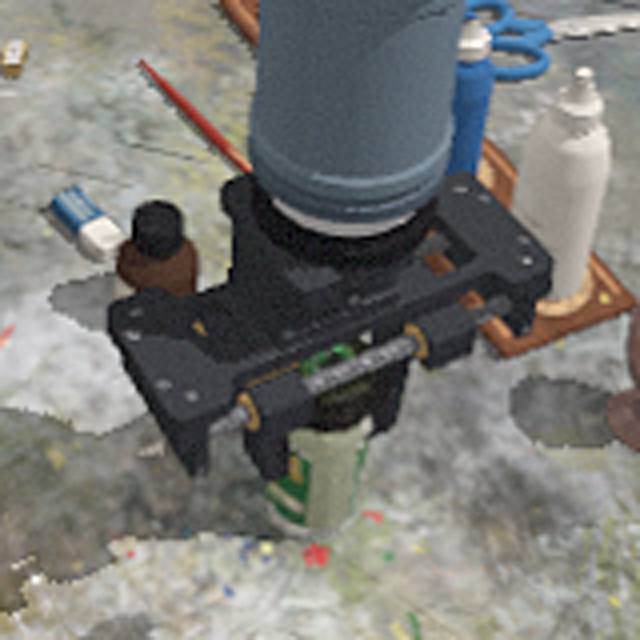

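The jar is gripped at 44.5 mm, as expected. I'll lift it 140 mm to pass above the blue bottle.

Request:
{"name": "move_arm", "arguments": {
  "rows": [
    {"dx":0,"dy":0,"dz":-3,"wx":0,"wy":0,"wz":0,"claw":25},
    {"dx":0,"dy":0,"dz":-11,"wx":0,"wy":0,"wz":0,"claw":25},
    {"dx":0,"dy":0,"dz":-25,"wx":0,"wy":0,"wz":0,"claw":25},
    {"dx":0,"dy":0,"dz":-45,"wx":0,"wy":0,"wz":0,"claw":25},
    {"dx":0,"dy":0,"dz":-66,"wx":0,"wy":0,"wz":0,"claw":25},
    {"dx":0,"dy":0,"dz":-88,"wx":0,"wy":0,"wz":0,"claw":25},
    {"dx":0,"dy":0,"dz":-109,"wx":0,"wy":0,"wz":0,"claw":25},
    {"dx":0,"dy":0,"dz":-126,"wx":0,"wy":0,"wz":0,"claw":25},
    {"dx":0,"dy":0,"dz":-137,"wx":0,"wy":0,"wz":0,"claw":25},
    {"dx":0,"dy":0,"dz":-142,"wx":0,"wy":0,"wz":0,"claw":25}
  ]
}}

```text
t: 29.8
tcp_pos: [443.1, -221.0, 192.8]
tool_rot: [0.002, 0.707, 0.707, 0.0]
ft_force: [0.2, -0.3, -1.2]
opening: 0.507
```

```bash
python3 go.py 631 22 190
```

```text
t 29.8 tcp [ 443.1 -221.   192.8] d [243.2 187.7   2.8] w [ 0.004  0.003 -0.001] open 44.7 F [ 0.2 -0.3 -1.2] q7 0.6
```

Request:
{"name": "move_arm", "arguments": {
  "rows": [
    {"dx":7,"dy":6,"dz":0,"wx":0,"wy":0,"wz":0,"claw":25},
    {"dx":24,"dy":19,"dz":0,"wx":0,"wy":0,"wz":0,"claw":25},
    {"dx":51,"dy":39,"dz":0,"wx":0,"wy":0,"wz":0,"claw":25},
    {"dx":83,"dy":64,"dz":0,"wx":0,"wy":0,"wz":0,"claw":25},
    {"dx":117,"dy":90,"dz":0,"wx":0,"wy":0,"wz":0,"claw":25},
    {"dx":151,"dy":116,"dz":0,"wx":0,"wy":0,"wz":0,"claw":25},
    {"dx":185,"dy":142,"dz":0,"wx":0,"wy":0,"wz":0,"claw":25},
    {"dx":214,"dy":165,"dz":0,"wx":0,"wy":0,"wz":0,"claw":25},
    {"dx":234,"dy":180,"dz":0,"wx":0,"wy":0,"wz":0,"claw":25},
    {"dx":243,"dy":187.5,"dz":0,"wx":0,"wy":0,"wz":0,"claw":25}
  ]
}}

```text
t: 30.8
tcp_pos: [631.5, 25.8, 191.3]
tool_rot: [0.001, 0.706, 0.708, 0.0]
ft_force: [-0.4, 0.8, -1.0]
opening: 0.504
```

```bash
python3 go.py 631 22 64
```

```text
t 30.8 tcp [631.5  25.8 191.3] d [ -3.5  -0.7 127.3] w [0.002 0.002 0.003] open 44.4 F [-0.4  0.8 -1. ] q7 0.12
```

Request:
{"name": "move_arm", "arguments": {
  "rows": [
    {"dx":-3,"dy":-0.5,"dz":5,"wx":0,"wy":0,"wz":0,"claw":25},
    {"dx":-3.5,"dy":-0.5,"dz":18,"wx":0,"wy":0,"wz":0,"claw":25},
    {"dx":-3.5,"dy":-0.5,"dz":38,"wx":0,"wy":0,"wz":0,"claw":25},
    {"dx":-3.5,"dy":-0.5,"dz":60,"wx":0,"wy":0,"wz":0,"claw":25},
    {"dx":-3.5,"dy":-0.5,"dz":82,"wx":0,"wy":0,"wz":0,"claw":25},
    {"dx":-3.5,"dy":-0.5,"dz":102,"wx":0,"wy":0,"wz":0,"claw":25},
    {"dx":-3.5,"dy":-0.5,"dz":116,"wx":0,"wy":0,"wz":0,"claw":25},
    {"dx":-3.5,"dy":-0.5,"dz":123,"wx":0,"wy":0,"wz":0,"claw":25},
    {"dx":-3.5,"dy":-0.5,"dz":126,"wx":0,"wy":0,"wz":0,"claw":25},
    {"dx":-3.5,"dy":-0.5,"dz":126,"wx":0,"wy":0,"wz":0,"claw":25}
  ]
}}

```text
t: 31.8
tcp_pos: [631.2, 21.7, 65.5]
tool_rot: [0.002, 0.706, 0.708, 0.0]
ft_force: [-0.1, 0.4, -1.5]
opening: 0.502
```

```bash
python3 go.py 631 22 60.4;python3 look.py scene 300 110 460 290 4 j3.png
```

```text
t 31.8 tcp [631.2  21.7  65.5] d [ 0.4 -0.3  5.1] w [0.002 0.002 0.003] open 44.2 F [-0.1  0.4 -1.5] q7 0.19
```

View pics/j3.png

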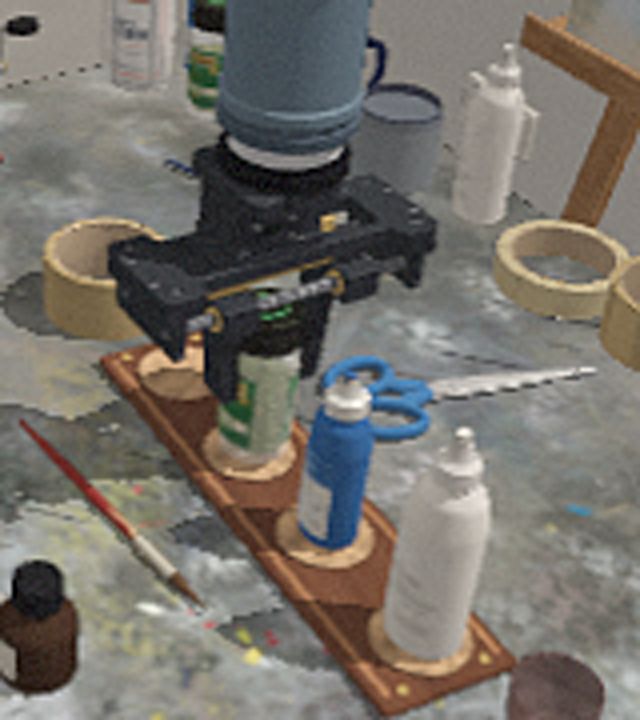

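The jar hangs over B. I'll lower it 5 mm, release, and retreat.

Request:
{"name": "move_arm", "arguments": {
  "rows": [
    {"dx":0,"dy":0,"dz":1,"wx":0,"wy":0,"wz":0,"claw":25},
    {"dx":0,"dy":0,"dz":2.3,"wx":0,"wy":0,"wz":0,"claw":25},
    {"dx":0,"dy":0,"dz":3.5,"wx":0,"wy":0,"wz":0,"claw":25},
    {"dx":0,"dy":0,"dz":4.5,"wx":0,"wy":0,"wz":0,"claw":25},
    {"dx":0,"dy":0,"dz":5.3,"wx":0,"wy":0,"wz":0,"claw":25},
    {"dx":0,"dy":0,"dz":5.8,"wx":0,"wy":0,"wz":0,"claw":25},
    {"dx":0,"dy":0,"dz":5.8,"wx":0,"wy":0,"wz":0,"claw":25},
    {"dx":0,"dy":0,"dz":5.8,"wx":0,"wy":0,"wz":0,"claw":46},
    {"dx":0,"dy":0,"dz":5.8,"wx":0,"wy":0,"wz":0,"claw":48},
    {"dx":0,"dy":0,"dz":5.8,"wx":0,"wy":0,"wz":0,"claw":52}
  ]
}}

```text
t: 32.85
tcp_pos: [631.7, 21.8, 60.0]
tool_rot: [0.002, 0.706, 0.708, 0.0]
ft_force: [0.0, 0.2, -0.3]
opening: 0.59
```

Request:
{"name": "move_arm", "arguments": {
  "rows": [
    {"dx":0,"dy":0,"dz":0,"wx":0,"wy":0,"wz":0,"claw":70},
    {"dx":0,"dy":0,"dz":0,"wx":0,"wy":0,"wz":0,"claw":88},
    {"dx":0,"dy":0,"dz":0,"wx":0,"wy":0,"wz":0,"claw":88},
    {"dx":0,"dy":0,"dz":-5,"wx":0,"wy":0,"wz":0,"claw":88},
    {"dx":0,"dy":0,"dz":-20,"wx":0,"wy":0,"wz":0,"claw":88},
    {"dx":0,"dy":0,"dz":-45,"wx":0,"wy":0,"wz":0,"claw":88},
    {"dx":0,"dy":0,"dz":-75,"wx":0,"wy":0,"wz":0,"claw":88},
    {"dx":0,"dy":0,"dz":-105,"wx":0,"wy":0,"wz":0,"claw":88},
    {"dx":0,"dy":0,"dz":-125,"wx":0,"wy":0,"wz":0,"claw":88},
    {"dx":0,"dy":0,"dz":-130,"wx":0,"wy":0,"wz":0,"claw":88}
  ]
}}

```text
t: 33.85
tcp_pos: [633.1, 21.9, 193.8]
tool_rot: [0.004, 0.706, 0.708, 0.003]
ft_force: [-0.3, 1.2, -0.5]
opening: 0.997
```

```bash
python3 go.py 435 -71.5 190;python3 look.py scene 270 110 430 310 3 j4.png
```

```text
t 33.85 tcp [633.1  21.9 193.8] d [ -92.9 -198.3    2.2] w [0.009 0.001 0.003] open 87.8 F [-0.3  1.2 -0.5] q7 0.13
```

View pics/j4.png

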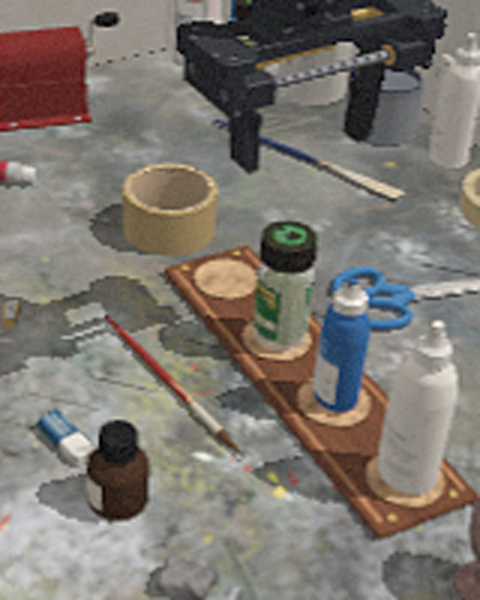

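The jar stands on B. Last is the ink bottle.

Request:
{"name": "move_arm", "arguments": {
  "rows": [
    {"dx":-3,"dy":-6,"dz":0,"wx":0,"wy":0,"wz":0,"claw":88},
    {"dx":-10,"dy":-22,"dz":0,"wx":0,"wy":0,"wz":0,"claw":88},
    {"dx":-21,"dy":-45,"dz":0,"wx":0,"wy":0,"wz":0,"claw":88},
    {"dx":-34,"dy":-73,"dz":0,"wx":0,"wy":0,"wz":0,"claw":88},
    {"dx":-48,"dy":-102,"dz":0,"wx":0,"wy":0,"wz":0,"claw":88},
    {"dx":-61,"dy":-130,"dz":0,"wx":0,"wy":0,"wz":0,"claw":88},
    {"dx":-74,"dy":-157,"dz":0,"wx":0.005,"wy":0,"wz":0,"claw":88},
    {"dx":-84,"dy":-179,"dz":0,"wx":0.009,"wy":0,"wz":0,"claw":88},
    {"dx":-90,"dy":-193,"dz":0,"wx":0.009,"wy":0,"wz":0,"claw":88},
    {"dx":-93,"dy":-198,"dz":2,"wx":0.009,"wy":0,"wz":0,"claw":88}
  ]
}}

```text
t: 34.9
tcp_pos: [432.4, -72.1, 188.8]
tool_rot: [-0.001, 0.707, 0.708, -0.002]
ft_force: [-0.5, 0.3, -0.1]
opening: 1.0
```

```bash
python3 go.py 435 -71.5 16
```

```text
t 34.9 tcp [432.4 -72.1 188.8] d [  0.8   3.2 172.7] w [-0.004  0.001  0.001] open 88.1 F [-0.5  0.3 -0.1] q7 0.25
```

Request:
{"name": "move_arm", "arguments": {
  "rows": [
    {"dx":1,"dy":3,"dz":8,"wx":0,"wy":0,"wz":0,"claw":88},
    {"dx":1,"dy":3,"dz":28,"wx":0,"wy":0,"wz":0,"claw":88},
    {"dx":1,"dy":3,"dz":54,"wx":0,"wy":0,"wz":0,"claw":88},
    {"dx":1,"dy":3,"dz":80,"wx":0,"wy":0,"wz":0,"claw":88},
    {"dx":1,"dy":3,"dz":106,"wx":0,"wy":0,"wz":0,"claw":88},
    {"dx":1,"dy":3,"dz":130,"wx":0,"wy":0,"wz":0,"claw":88},
    {"dx":1,"dy":3,"dz":149,"wx":0,"wy":0,"wz":0,"claw":88},
    {"dx":1,"dy":3,"dz":162,"wx":0,"wy":0,"wz":0,"claw":88},
    {"dx":1,"dy":3,"dz":168,"wx":0,"wy":0,"wz":0,"claw":88},
    {"dx":1,"dy":3,"dz":171,"wx":0,"wy":0,"wz":0,"claw":82}
  ]
}}

```text
t: 35.9
tcp_pos: [434.8, -71.3, 17.1]
tool_rot: [-0.001, 0.707, 0.708, -0.002]
ft_force: [0.3, -0.0, 0.2]
opening: 0.938
```

Request:
{"name": "move_arm", "arguments": {
  "rows": [
    {"dx":0,"dy":0,"dz":0,"wx":0,"wy":0,"wz":0,"claw":72},
    {"dx":0,"dy":0,"dz":0,"wx":0,"wy":0,"wz":0,"claw":64},
    {"dx":0,"dy":0,"dz":0,"wx":0,"wy":0,"wz":0,"claw":57},
    {"dx":0,"dy":0,"dz":0,"wx":0,"wy":0,"wz":0,"claw":52},
    {"dx":0,"dy":0,"dz":0,"wx":0,"wy":0,"wz":0,"claw":48},
    {"dx":0,"dy":0,"dz":0,"wx":0,"wy":0,"wz":0,"claw":44},
    {"dx":0,"dy":0,"dz":0,"wx":0,"wy":0,"wz":0,"claw":39},
    {"dx":0,"dy":0,"dz":0,"wx":0,"wy":0,"wz":0,"claw":32},
    {"dx":0,"dy":0,"dz":0,"wx":0,"wy":0,"wz":0,"claw":25},
    {"dx":0,"dy":0,"dz":0,"wx":0,"wy":0,"wz":0,"claw":25}
  ],
  "force": 20
}}

```text
t: 36.9
tcp_pos: [434.5, -71.2, 17.2]
tool_rot: [-0.001, 0.707, 0.708, -0.002]
ft_force: [-3.2, -0.3, 5.3]
opening: 0.494
```

```bash
python3 go.py 634 113 160;python3 look.py scene 250 180 400 320 4 i1.png
```

```text
t 36.9 tcp [434.5 -71.2  17.2] d [ 183.8  199.  -143.9] w [-0.005  0.001  0.002] open 43.5 F [-3.2 -0.3  5.3] q7 0.48
```

View pics/i1.png

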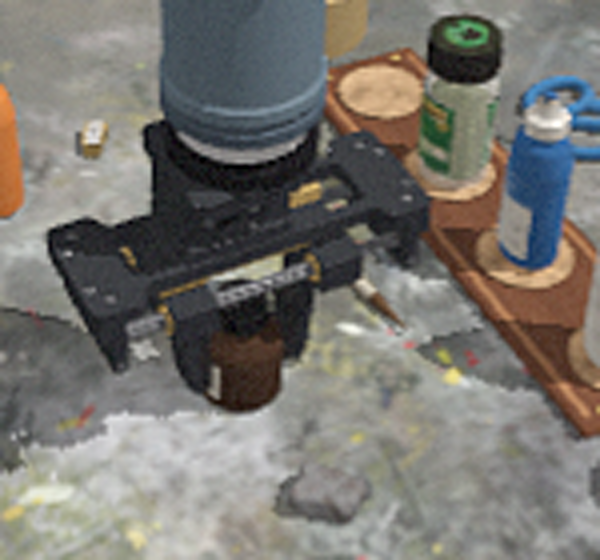

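The ink bottle is gripped by its body at 43.5 mm. I'll lift it 130 mm to pass above the jar.

Request:
{"name": "move_arm", "arguments": {
  "rows": [
    {"dx":0,"dy":0,"dz":-3,"wx":0,"wy":0,"wz":0,"claw":25},
    {"dx":0,"dy":0,"dz":-11,"wx":0,"wy":0,"wz":0,"claw":25},
    {"dx":0,"dy":0,"dz":-25,"wx":0,"wy":0,"wz":0,"claw":25},
    {"dx":0,"dy":0,"dz":-43,"wx":0,"wy":0,"wz":0,"claw":25},
    {"dx":0,"dy":0,"dz":-63,"wx":0,"wy":0,"wz":0,"claw":25},
    {"dx":0,"dy":0,"dz":-84,"wx":0,"wy":0,"wz":0,"claw":25},
    {"dx":0,"dy":0,"dz":-103,"wx":0,"wy":0,"wz":0,"claw":25},
    {"dx":0,"dy":0,"dz":-118,"wx":0,"wy":0,"wz":0,"claw":25},
    {"dx":0,"dy":0,"dz":-128,"wx":0,"wy":0,"wz":0,"claw":25},
    {"dx":0,"dy":0,"dz":-132,"wx":0,"wy":0,"wz":0,"claw":25}
  ]
}}

```text
t: 37.95
tcp_pos: [435.7, -71.0, 150.2]
tool_rot: [-0.001, 0.707, 0.708, -0.001]
ft_force: [0.1, 0.7, -1.0]
opening: 0.491
```

```bash
python3 go.py 634 113 150
```

```text
t 37.95 tcp [435.7 -71.  150.2] d [183.7 198.6  -0.5] w [-0.003  0.001  0.002] open 43.3 F [ 0.1  0.7 -1. ] q7 0.32
```

Request:
{"name": "move_arm", "arguments": {
  "rows": [
    {"dx":5,"dy":6,"dz":0,"wx":0,"wy":0,"wz":0,"claw":25},
    {"dx":18,"dy":20,"dz":0,"wx":0,"wy":0,"wz":0,"claw":25},
    {"dx":39,"dy":42,"dz":0,"wx":0,"wy":0,"wz":0,"claw":25},
    {"dx":62,"dy":68,"dz":0,"wx":0,"wy":0,"wz":0,"claw":25},
    {"dx":88,"dy":95,"dz":0,"wx":0,"wy":0,"wz":0,"claw":25},
    {"dx":114,"dy":123,"dz":0,"wx":0,"wy":0,"wz":0,"claw":25},
    {"dx":139,"dy":150,"dz":0,"wx":0,"wy":0,"wz":0,"claw":25},
    {"dx":160,"dy":174,"dz":0,"wx":0,"wy":0,"wz":0,"claw":25},
    {"dx":175,"dy":190,"dz":0,"wx":0,"wy":0,"wz":0,"claw":25},
    {"dx":182,"dy":198,"dz":0,"wx":0,"wy":0,"wz":0,"claw":25}
  ]
}}

```text
t: 38.95
tcp_pos: [634.5, 115.2, 147.8]
tool_rot: [-0.002, 0.705, 0.709, -0.001]
ft_force: [0.2, -0.3, -1.1]
opening: 0.49
```

```bash
python3 go.py 634 113 28
```

```text
t 38.95 tcp [634.5 115.2 147.8] d [ -2.2  -0.  119.8] w [-0.004 -0.     0.005] open 43.2 F [ 0.2 -0.3 -1.1] q7 0.02
```

Request:
{"name": "move_arm", "arguments": {
  "rows": [
    {"dx":-2,"dy":0,"dz":5,"wx":0,"wy":0,"wz":0,"claw":25},
    {"dx":-2,"dy":0,"dz":17,"wx":0,"wy":0,"wz":0,"claw":25},
    {"dx":-2,"dy":0,"dz":35,"wx":0,"wy":0,"wz":0,"claw":25},
    {"dx":-2,"dy":0,"dz":55,"wx":0,"wy":0,"wz":0,"claw":25},
    {"dx":-2,"dy":0,"dz":75,"wx":0,"wy":0,"wz":0,"claw":25},
    {"dx":-2,"dy":0,"dz":93,"wx":0,"wy":0,"wz":0,"claw":25},
    {"dx":-2,"dy":0,"dz":106,"wx":0,"wy":0,"wz":0,"claw":25},
    {"dx":-2,"dy":0,"dz":112,"wx":0,"wy":0,"wz":0,"claw":25},
    {"dx":-2,"dy":0,"dz":115,"wx":0,"wy":0,"wz":0,"claw":25},
    {"dx":-2,"dy":0,"dz":115,"wx":0,"wy":0,"wz":0,"claw":25}
  ]
}}

```text
t: 39.95
tcp_pos: [634.3, 113.1, 33.0]
tool_rot: [-0.001, 0.705, 0.709, -0.001]
ft_force: [0.3, 1.1, -0.5]
opening: 0.495
```

```bash
python3 go.py 634 113 28.2;python3 look.py scene 280 110 440 270 4 i2.png
```

```text
t 39.95 tcp [634.3 113.1  33. ] d [-0.1 -0.2  4.8] w [-0.004 -0.     0.005] open 43.6 F [ 0.3  1.1 -0.5] q7 0.07
```

View pics/i2.png

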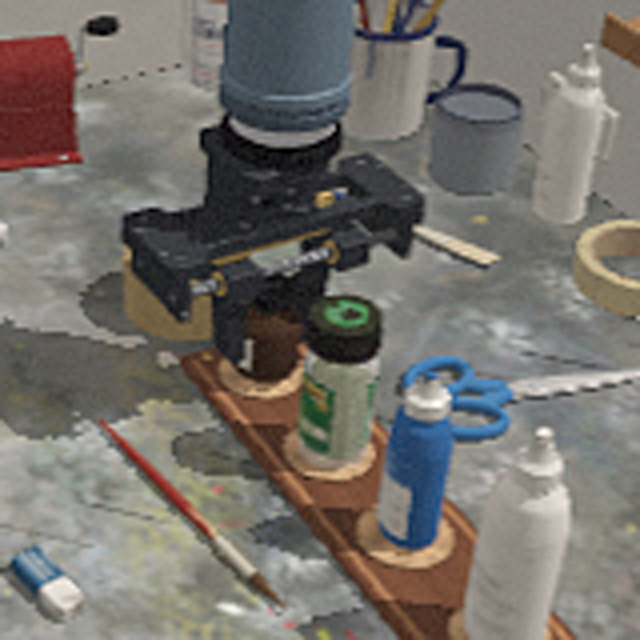

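The ink bottle hangs over C, with the jar and tape roll clear. I'll lower it and release, then lift, and move back a little so both cameras can see.

Request:
{"name": "move_arm", "arguments": {
  "rows": [
    {"dx":0,"dy":0,"dz":1,"wx":0,"wy":0,"wz":0,"claw":25},
    {"dx":0,"dy":0,"dz":2.3,"wx":0,"wy":0,"wz":0,"claw":25},
    {"dx":0,"dy":0,"dz":3.5,"wx":0,"wy":0,"wz":0,"claw":25},
    {"dx":0,"dy":0,"dz":4.3,"wx":0,"wy":0,"wz":0,"claw":25},
    {"dx":0,"dy":0,"dz":5,"wx":0,"wy":0,"wz":0,"claw":25},
    {"dx":0,"dy":0,"dz":5.5,"wx":0,"wy":0,"wz":0,"claw":25},
    {"dx":0,"dy":0,"dz":5.5,"wx":0,"wy":0,"wz":0,"claw":25},
    {"dx":0,"dy":0,"dz":5.5,"wx":0,"wy":0,"wz":0,"claw":45},
    {"dx":0,"dy":0,"dz":5.5,"wx":0,"wy":0,"wz":0,"claw":48},
    {"dx":0,"dy":0,"dz":5.5,"wx":0,"wy":0,"wz":0,"claw":52}
  ]
}}

```text
t: 41.0
tcp_pos: [634.6, 113.2, 27.8]
tool_rot: [-0.001, 0.705, 0.709, -0.001]
ft_force: [0.9, -0.2, -0.7]
opening: 0.59
```

Request:
{"name": "move_arm", "arguments": {
  "rows": [
    {"dx":0,"dy":0,"dz":0,"wx":0,"wy":0,"wz":0,"claw":70},
    {"dx":0,"dy":0,"dz":0,"wx":0,"wy":0,"wz":0,"claw":88},
    {"dx":0,"dy":0,"dz":0,"wx":0,"wy":0,"wz":0,"claw":88},
    {"dx":0,"dy":0,"dz":-5,"wx":0,"wy":0,"wz":0,"claw":88},
    {"dx":0,"dy":0,"dz":-20,"wx":0,"wy":0,"wz":0,"claw":88},
    {"dx":0,"dy":0,"dz":-50,"wx":0,"wy":0,"wz":0,"claw":88},
    {"dx":0,"dy":0,"dz":-90,"wx":0,"wy":0,"wz":0,"claw":88},
    {"dx":0,"dy":0,"dz":-130,"wx":0,"wy":0,"wz":0,"claw":88},
    {"dx":0,"dy":0,"dz":-165,"wx":0,"wy":0,"wz":0,"claw":88},
    {"dx":0,"dy":0,"dz":-185,"wx":0,"wy":0,"wz":0,"claw":88}
  ]
}}

```text
t: 42.0
tcp_pos: [636.6, 113.0, 217.6]
tool_rot: [0.0, 0.705, 0.709, 0.001]
ft_force: [-0.1, 0.4, -0.1]
opening: 0.997
```

```bash
python3 go.py 450 350 215
```

```text
t 42.0 tcp [636.6 113.  217.6] d [ 237.9 -185.5    2.6] w [ 0.002 -0.002  0.005] open 87.8 F [-0.1  0.4 -0.1] q7 -0.01
```

Request:
{"name": "move_arm", "arguments": {
  "rows": [
    {"dx":8,"dy":-6,"dz":0,"wx":0,"wy":0,"wz":0,"claw":88},
    {"dx":26,"dy":-20,"dz":0,"wx":0,"wy":0,"wz":0,"claw":88},
    {"dx":54,"dy":-42,"dz":0,"wx":0,"wy":0,"wz":0,"claw":88},
    {"dx":84,"dy":-66,"dz":0,"wx":0,"wy":0,"wz":0,"claw":88},
    {"dx":114,"dy":-90,"dz":0,"wx":0,"wy":0,"wz":0,"claw":88},
    {"dx":146,"dy":-114,"dz":0,"wx":0,"wy":0,"wz":0,"claw":88},
    {"dx":178,"dy":-138,"dz":0,"wx":0,"wy":0,"wz":0,"claw":88},
    {"dx":206,"dy":-160,"dz":0,"wx":0,"wy":0,"wz":0,"claw":88},
    {"dx":226,"dy":-176,"dz":0,"wx":0,"wy":0,"wz":0,"claw":88},
    {"dx":236,"dy":-185,"dz":0,"wx":0,"wy":0,"wz":0,"claw":88}
  ]
}}

```text
t: 43.0
tcp_pos: [447.5, 350.6, 216.9]
tool_rot: [-0.001, 0.704, 0.71, 0.001]
ft_force: [0.0, -1.0, -0.3]
opening: 0.998
```

Run:
```python
from h import *
a=snap('top','topF.png')[:,:,::-1];b=snap('scene','sceneF.png')[:,:,::-1]
B=[(629,-157,38,116,146),(629.5,-64.5,33,94,120),(631,22,45,105,105),(634,113,45,50,70)]
t=np.linspace(0,6.283,60)
def ci(x,y,d,z): return np.c_[x+d/2*np.cos(t),y+d/2*np.sin(t),0*t+z]
for n,im,roi,f in(("top",a,(235,130,445,190),3.8),("scene",b,(300,120,460,320),3)):
    x0,y0,x1,y1=roi;o=cv2.resize(im[y0:y1,x0:x1],None,fx=f,fy=f,interpolation=cv2.INTER_CUBIC);w=o.copy()
    for x,y,d,zb,zt in B:
        for z,dd in((11,d),(11+zt,4)):
            p=((proj(n,ci(x,y,dd,z))-[x0,y0]+.5)*f).astype(int);cv2.polylines(w,[p],True,(0,255,255),1)
    cv2.imwrite(f'pics/F_{n}.png',np.vstack([o,w]) if n=='top' else np.hstack([o,w])[:600,:800])
o=cv2.imread('pics/top0.png');oo=cv2.imread('pics/scene0.png')
# goblet displacement by template
for n,p,q,(x0,y0,x1,y1) in(('top',o,a,(412,150,440,185)),('scene',oo,b,(422,270,455,316))):
    T=p[y0:y1,x0:x1];r=cv2.matchTemplate(np.ascontiguousarray(q[y0-8:y1+8,x0-8:x1+8]),T,cv2.TM_CCOEFF_NORMED);print(n,'goblet shift px',np.array(cv2.minMaxLoc(r)[3])-8,round(r.max(),3))
```

```text
top goblet shift px [0 0] 0.997
scene goblet shift px [0 0] 0.995
```

View pics/F_top.png

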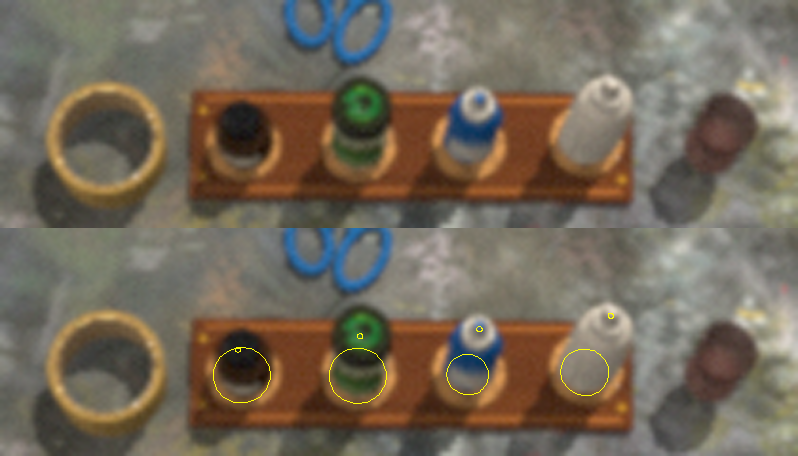

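View pics/F_scene.png

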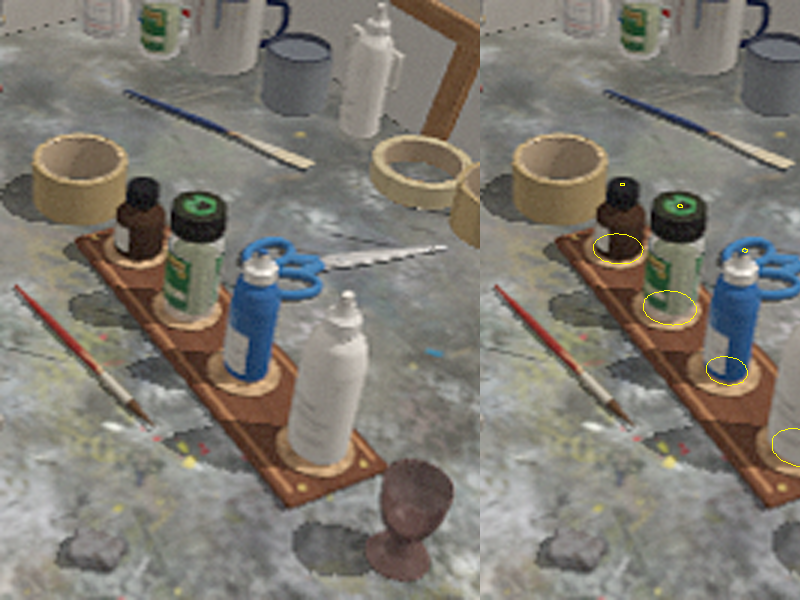

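View pics/topF.png

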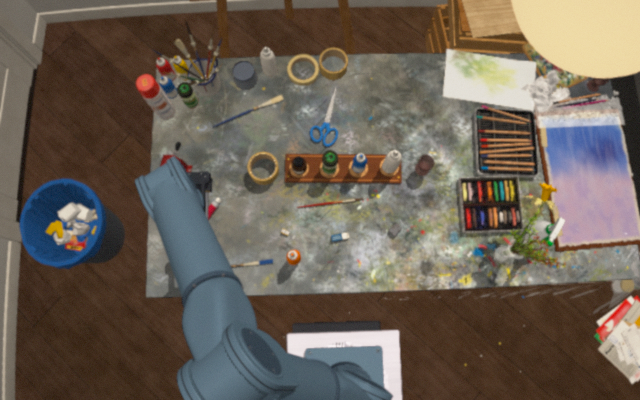

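```bash
python3 -c "
from h import *
print(job_done(), state()['t'])"
```

```text
the job is handed in; nothing more can be done
the job is handed in; nothing more can be done
```

All four bottles stand upright on the cork discs, tallest next to the goblet: large white acrylic, small blue acrylic, pigment jar, then ink bottle on the far disc. I handed the job in at about 43 s of the 115 s allowed.

- **Placement:** in the last pictures from both cameras, each bottle stands within a few mm of its disc's centre.
- **Goblet and bystanders:** picture matching shows the goblet shifted 0 px in both views. The orange bottle is clear and upright in the last top view. The yellow one was hidden by the arm there, but the gripper never came within 100 mm of it.
- **Forces:** the wrist force stayed under about 6 N in every reading, and nothing tipped over.

Some readings disagreed with what I expected:
- **First grips:** my first grips on the two acrylic bottles were at an angle to their bodies. The jaws read 49 and then 51 mm on the white bottle and 43.5 mm on the blue one. I opened, turned the gripper and gripped again before lifting, and then read 36.7 and 33.0 mm.
- **Camera positions:** the two cameras' positions differed by 2–6 mm, so I used their mean.
- **Heights:** measured bottle heights differed from the text by up to about 4 mm.
- **Disc heights:** most of the two-view disc heights were spoiled by the boards' edges in the colour mask. The one clean value was 12 mm, against 11 in the text.

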